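# Tighten the reactor lid crosswise in two rounds

## Robot

A 7-joint arm with a two-finger parallel gripper is mounted at the origin on the work surface. World frame = base frame: x ahead of the robot, y to its left, z up, the work surface at z = 0. Lengths are in m, angles in rad, forces in N, time in s.
With the tool pointing down it reaches from about 0.4 to 0.875 m from the base axis. Payload 4.4 kg.
Tool frame: the origin (TCP) lies at the very end of the fingers, on their centre line; the grasp point (between the pads) lies 19 mm behind it; z points along the fingers, y is the direction in which the jaws open and shut (so a half turn about z gives the same grasp; the last joint's range is limited). The gripper opens to 85 mm and grips with 20 to 120 N. Pads are 22 mm wide; open, the fingers measure 114 mm over their backs; the gripper's body (76 mm by 85 mm) begins 54 mm behind the grasp point. The pads swing forward as they close: fully open they stand 13 mm farther back than shut.
Start: joints at [-1.203, 0.628, 0.038, 1.517, -0.027, 0.996, -0.02], TCP at [0.273, 0.59, 0.231] pointing down, gripper open.
Joint ranges: [-3.06, 3.06], [-0.37, 2.12], [-1.25, 1.32], [0.18, 2.47], [-1.1, 4.24], [0.23, 1.98], [-2.94, 2.94]. Speed limits (rad/s): [2.57, 2.57, 3.14, 3.14, 3.14, 3.14, 3.14].

## Interface

Orientations are given as a unit quaternion [x, y, z, w].
In Python, from station import ctrl, vision, order gives the robot as it stands.
- The arm moves only by the tool jog_arm, never from a script. Its argument "motion" is a list of rows, each a list of 6 numbers: the shift along the world's x, y, z in m, then the turn, a rotation vector about the world's x, y, z in degrees. In form: [[x, y, z, ax, ay, az], ...]. A call has 1 to 10 rows; each row shifts and turns the pose as measured when the row begins; what a row does not reach is not made up. A row lasts 1/10 s, in which the tool goes at most 50 mm and 8.59 degrees, less where a joint would pass 70% of its speed; a pose out of reach is approached as far as the arm can. A call is refused whole if a number of a shift passes 0.05 or a number of a turn 8.59, either way. A call with a gripper value outside its range is refused whole. "gripper" is the closure, from -1 (fully open) to 1 (shut), so that 0 is half open, set as the call begins (left out, the last holds). The fingers move at their own pace and stop on an object; the grip force is fixed at half the most. Time passes only in rows, so rows that do not move let the fingers close. It gives the time, the measured TCP pose, the force and the opening at its end, in the units of the state.
- ctrl.get_state(): the state, without advancing time (a new reading comes with each control period).
- vision.capture(name): name is "side" or "top"; returns a dict with "img" (420x560x3 uint8, red, green, blue), "camera_matrix" (3x3 intrinsics, pixels), "world_from_camera" (4x4, takes a point from camera to world coordinates). Camera axes: x right, y down, z forward; pixel columns grow to the right and rows downward; lengths in m; the calibration is good to about 2 mm. A picture is of the moment at which its call begins. There is no depth.
- order.sign_off(): hands the job in, once; it reports no verdict.
The state is a dict: "time_s": time; "joint_positions": joint angles; "dq": joint speeds; "tau": joint torques, N m; "ee_pos": TCP position; "eef_rot": TCP orientation; "wrist_force": force on the tool from outside, world axes, zero at the start; "moment": the same for the moment, N m; "width": finger opening in m.
Only numpy, scipy, OpenCV 4.12 (cv2) and the standard library are available. Lean on these libraries where they do the work, as an engineer would, in place of code of your own. Each camera call takes 0.05 s, during which the arm holds its last target. There are 200 camera calls.

## Task

Tighten the four T-bar screws of the reactor's lid clockwise, crosswise (after each screw always the one opposite, then the other pair) and in two rounds: in the first give each screw about an eighth of a turn (45 degrees), in the second turn each, again crosswise, just until it comes up firm against the gasket. Go by feel: leave none slack, and do not force a screw on past firm, which crushes the gasket. Leave everything else on the bench where it is.

Things in the scene. Friction and masses are not known exactly. Their poses are not given: they have to be found in the camera images.
- reactor: Stainless pressure reactor, bolted down: a pot 240 mm across, lid top 154 mm above the table. Origin: centre of its underside, z up. Four screws with black T-bars stand on a 90 mm radius: a at its own +x, b at +y, c at -x, d at -y (a opposite c, b opposite d). Gauge, valve and port in the middle (up to 190 mm above the table) are lower than the T-bars' tops (204 mm).
- screw_a: Screw a (reactor's +x side). Black T-bar 56 mm long, 14 thick, 24 high, to pinch across the 14 mm from above. Origin: on the vertical axis, mid-bar, 192 mm above the table at most; x along the bar, z up. The collar below (radius 14 mm) ends 30 mm under the origin. Clockwise from above tightens and sinks it 4 mm a turn. The bar's heading tells nothing of the tightness.
- screw_a_end (a point): Point in the T-bar of screw a, 26 mm from its axis along its +x. It runs at about 0.07 N m until firm, 0.9 to 1.9 rad (50 to 110 deg) from its start, unlike for each screw and unseen; then torque climbs 0.9 N m per rad. 0.1 to 0.25 N m above running is well tight; 0.35 above crushes the gasket. Held still, friction shifts the reading by up to 0.15. Released, it springs back to about 0.1 rad past firm and stays.
- screw_b: Screw b (reactor's +y side). Black T-bar 56 mm long, 14 thick, 24 high, to pinch across the 14 mm from above. Origin: on the vertical axis, mid-bar, 192 mm above the table at most; x along the bar, z up. The collar below (radius 14 mm) ends 30 mm under the origin. Clockwise from above tightens and sinks it 4 mm a turn. The bar's heading tells nothing of the tightness.
- screw_b_end (a point): Point in the T-bar of screw b, 26 mm from its axis along its +x. It runs at about 0.07 N m until firm, 0.9 to 1.9 rad (50 to 110 deg) from its start, unlike for each screw and unseen; then torque climbs 0.9 N m per rad. 0.1 to 0.25 N m above running is well tight; 0.35 above crushes the gasket. Held still, friction shifts the reading by up to 0.15. Released, it springs back to about 0.1 rad past firm and stays.
- screw_c: Screw c (reactor's -x side). Black T-bar 56 mm long, 14 thick, 24 high, to pinch across the 14 mm from above. Origin: on the vertical axis, mid-bar, 192 mm above the table at most; x along the bar, z up. The collar below (radius 14 mm) ends 30 mm under the origin. Clockwise from above tightens and sinks it 4 mm a turn. The bar's heading tells nothing of the tightness.
- screw_c_end (a point): Point in the T-bar of screw c, 26 mm from its axis along its +x. It runs at about 0.07 N m until firm, 0.9 to 1.9 rad (50 to 110 deg) from its start, unlike for each screw and unseen; then torque climbs 0.9 N m per rad. 0.1 to 0.25 N m above running is well tight; 0.35 above crushes the gasket. Held still, friction shifts the reading by up to 0.15. Released, it springs back to about 0.1 rad past firm and stays.
- screw_d: Screw d (reactor's -y side). Black T-bar 56 mm long, 14 thick, 24 high, to pinch across the 14 mm from above. Origin: on the vertical axis, mid-bar, 192 mm above the table at most; x along the bar, z up. The collar below (radius 14 mm) ends 30 mm under the origin. Clockwise from above tightens and sinks it 4 mm a turn. The bar's heading tells nothing of the tightness.
- screw_d_end (a point): Point in the T-bar of screw d, 26 mm from its axis along its +x. It runs at about 0.07 N m until firm, 0.9 to 1.9 rad (50 to 110 deg) from its start, unlike for each screw and unseen; then torque climbs 0.9 N m per rad. 0.1 to 0.25 N m above running is well tight; 0.35 above crushes the gasket. Held still, friction shifts the reading by up to 0.15. Released, it springs back to about 0.1 rad past firm and stays.
- small_vessel: Small closed steel vessel, 110 mm across, 150 mm high. A bystander, to be left where it is. Origin: centre of its underside.
- beaker: Glass beaker, 70 mm across, 90 mm high. A bystander, to be left where it is. Origin: centre of its underside.
- amber_jar: Amber jar, 64 mm across, 110 mm high. A bystander, to be left where it is. Origin: centre of its underside.
- spare_gasket: Black spare gasket ring, 110 mm across, 6 mm thick, lying flat. A bystander, to be left where it is. Origin: centre of its underside.
- spanner: Steel spanner, 170 mm long, lying flat. A bystander, to be left where it is. Origin: centre of its underside.
- timer: White box-shaped timer, 70 x 75 x 22 mm. A bystander, to be left where it is. Origin: centre of its underside.
- spare_screw: Spare T-bar screw lying in the blue parts tray. A bystander, to be left where it is. Origin: centre of its underside.
- washer: Brass washer, 36 mm across, in the blue parts tray. A bystander, to be left where it is. Origin: centre of its underside.

How it is judged:
On the way, in this order (a step that is already met when the one before it is completed fails the run):
1. first round: every screw has been turned on by a good part of an eighth of a turn (0.52 rad or more) (distance of each of screw_a_end, screw_b_end, screw_c_end, screw_d_end from where it was at the start of the episode above 0.01337 m and z of each of screw_a, screw_b, screw_c, screw_d in the frame of reactor below 0.191682 m), for 0.1 s.
2. second round: every screw is firm (z of each of screw_a, screw_b, screw_c, screw_d in the frame of reactor below 0.190765 m), for 0.2 s.
At the end, for the whole second after the job is handed in: All four screws are tight: each has come up firm and stands at least 0.04 rad past that point (its origin lower than 190.76 mm in the reactor's frame), and all are released and at rest (all of step 2 and linear speed of each of screw_a, screw_b, screw_c, screw_d below 0.005 m/s); the robot touches nothing.
It fails at once if a screw is forced more than 0.4 rad past firm (more than about 0.35 N m above its running torque): gasket crushed (z of any of screw_a, screw_b, screw_c, screw_d in the frame of reactor below 0.190536 m).
It fails at once if first round not crosswise: two neighbouring screws have had their first turn (0.52 rad) while neither of the other two has (((distance of screw_a_end from where it was at the start of the episode above 0.01337 m and z of screw_a in the frame of reactor below 0.191682 m) and (distance of screw_b_end from where it was at the start of the episode above 0.01337 m and z of screw_b in the frame of reactor below 0.191682 m) and not (distance of screw_c_end from where it was at the start of the episode above 0.01337 m and z of screw_c in the frame of reactor below 0.191682 m) and not (distance of screw_d_end from where it was at the start of the episode above 0.01337 m and z of screw_d in the frame of reactor below 0.191682 m)) or ((distance of screw_b_end from where it was at the start of the episode above 0.01337 m and z of screw_b in the frame of reactor below 0.191682 m) and (distance of screw_c_end from where it was at the start of the episode above 0.01337 m and z of screw_c in the frame of reactor below 0.191682 m) and not (distance of screw_d_end from where it was at the start of the episode above 0.01337 m and z of screw_d in the frame of reactor below 0.191682 m) and not (distance of screw_a_end from where it was at the start of the episode above 0.01337 m and z of screw_a in the frame of reactor below 0.191682 m)) or ((distance of screw_c_end from where it was at the start of the episode above 0.01337 m and z of screw_c in the frame of reactor below 0.191682 m) and (distance of screw_d_end from where it was at the start of the episode above 0.01337 m and z of screw_d in the frame of reactor below 0.191682 m) and not (distance of screw_a_end from where it was at the start of the episode above 0.01337 m and z of screw_a in the frame of reactor below 0.191682 m) and not (distance of screw_b_end from where it was at the start of the episode above 0.01337 m and z of screw_b in the frame of reactor below 0.191682 m)) or ((distance of screw_d_end from where it was at the start of the episode above 0.01337 m and z of screw_d in the frame of reactor below 0.191682 m) and (distance of screw_a_end from where it was at the start of the episode above 0.01337 m and z of screw_a in the frame of reactor below 0.191682 m) and not (distance of screw_b_end from where it was at the start of the episode above 0.01337 m and z of screw_b in the frame of reactor below 0.191682 m) and not (distance of screw_c_end from where it was at the start of the episode above 0.01337 m and z of screw_c in the frame of reactor below 0.191682 m))).
It fails at once if a screw is turned on by more than a fifth of a turn (1.2 rad) while another has not yet had its first turn (0.52 rad): lid cocked ((distance of screw_a_end from where it was at the start of the episode above 0.02936 m and (not (distance of screw_b_end from where it was at the start of the episode above 0.01337 m and z of screw_b in the frame of reactor below 0.191682 m) or not (distance of screw_c_end from where it was at the start of the episode above 0.01337 m and z of screw_c in the frame of reactor below 0.191682 m) or not (distance of screw_d_end from where it was at the start of the episode above 0.01337 m and z of screw_d in the frame of reactor below 0.191682 m))) or (distance of screw_b_end from where it was at the start of the episode above 0.02936 m and (not (distance of screw_a_end from where it was at the start of the episode above 0.01337 m and z of screw_a in the frame of reactor below 0.191682 m) or not (distance of screw_c_end from where it was at the start of the episode above 0.01337 m and z of screw_c in the frame of reactor below 0.191682 m) or not (distance of screw_d_end from where it was at the start of the episode above 0.01337 m and z of screw_d in the frame of reactor below 0.191682 m))) or (distance of screw_c_end from where it was at the start of the episode above 0.02936 m and (not (distance of screw_a_end from where it was at the start of the episode above 0.01337 m and z of screw_a in the frame of reactor below 0.191682 m) or not (distance of screw_b_end from where it was at the start of the episode above 0.01337 m and z of screw_b in the frame of reactor below 0.191682 m) or not (distance of screw_d_end from where it was at the start of the episode above 0.01337 m and z of screw_d in the frame of reactor below 0.191682 m))) or (distance of screw_d_end from where it was at the start of the episode above 0.02936 m and (not (distance of screw_a_end from where it was at the start of the episode above 0.01337 m and z of screw_a in the frame of reactor below 0.191682 m) or not (distance of screw_b_end from where it was at the start of the episode above 0.01337 m and z of screw_b in the frame of reactor below 0.191682 m) or not (distance of screw_c_end from where it was at the start of the episode above 0.01337 m and z of screw_c in the frame of reactor below 0.191682 m)))).
It fails at once if second round not crosswise: two neighbouring screws are firm while neither of the other two is ((z of each of screw_a, screw_b in the frame of reactor below 0.190765 m and not (z of screw_c in the frame of reactor below 0.190765 m) and not (z of screw_d in the frame of reactor below 0.190765 m)) or (z of each of screw_b, screw_c in the frame of reactor below 0.190765 m and not (z of screw_d in the frame of reactor below 0.190765 m) and not (z of screw_a in the frame of reactor below 0.190765 m)) or (z of each of screw_c, screw_d in the frame of reactor below 0.190765 m and not (z of screw_a in the frame of reactor below 0.190765 m) and not (z of screw_b in the frame of reactor below 0.190765 m)) or (z of each of screw_d, screw_a in the frame of reactor below 0.190765 m and not (z of screw_b in the frame of reactor below 0.190765 m) and not (z of screw_c in the frame of reactor below 0.190765 m))).
It fails at once if a bystander is moved by more than 30 mm (distance of any of small_vessel, beaker, amber_jar, spare_gasket, spanner, timer, spare_screw, washer from where it was at the start of the episode above 0.03 m).
It also fails if it takes over 72 s, if anything falls off the work surface, if the arm or the gripper's body presses on something with over 40 N, if the wrist force passes 120 N, or if a joint passes its speed limit or range.

## Working session

There is one attempt and no reset: what is moved stays moved. The work goes in short steps, Python scripts to look and compute and a tool call to move; the robot and the scene stay as the last step left them, time stands still between calls to the robot, and variables do not carry over. Pictures are saved under pics/ and viewed, about 8 in all and at most 12, crops included, and the job is handed in when it is done.

Besides the shell and the picture viewer there is one more tool, called after "Request:" as name(argument=value, ...) on one line, values as JSON. jog_arm: Moves the arm, as the interface text tells. Its arguments: {"type":"object","properties":{"motion":{"type":"array"},"gripper":{"type":"number"}},"required":["motion"]}

```bash
mkdir -p pics; cat > h.py <<'E'
import numpy as np, cv2
from station import ctrl, vision, order
def snap(n,f):
    c=vision.capture(n); np.savez(f'pics/{f}.npz',**{k:np.array(v) for k,v in c.items()})
    cv2.imwrite(f'pics/{f}.png',c['img'][:,:,::-1]); return c
def load(f): return np.load(f'pics/{f}.npz')
def px2w(c,u,v,z):
    K=np.array(c['camera_matrix']);T=np.array(c['world_from_camera'])
    d=T[:3,:3]@np.linalg.solve(K,[u,v,1]);o=T[:3,3]
    return o+d*(z-o[2])/d[2]
def w2px(c,p):
    K=np.array(c['camera_matrix']);T=np.array(c['world_from_camera'])
    q=K@(T[:3,:3].T@(np.array(p)-T[:3,3])); return q[:2]/q[2]
E
python3 - <<'E'
from h import *
print(ctrl.get_state())
a=snap('top','t0');b=snap('side','s0')
print(a['world_from_camera'],a['camera_matrix'],b['world_from_camera'])
cv2.imwrite('pics/ts.png',np.vstack([a['img'],b['img']])[:,:,::-1][:, :])
E
```

```text
{'time_s': 0.0, 'joint_positions': array([-1.20279035,  0.62936994,  0.03842763,  1.51841524, -0.02701714,
        0.99628983, -0.02000251]), 'dq': array([ 9.85027138e-05,  4.60205539e-04,  5.77397236e-04,  2.57263333e-04,
       -7.18047094e-04, -4.87673780e-04,  3.39947989e-04]), 'tau': array([-3.06420116e-04, -5.63412058e+01,  1.22580808e+00, -1.93452877e+01,
        1.09119981e-02,  1.03437810e-02, -3.10578025e-05]), 'ee_pos': array([0.27290167, 0.5892182 , 0.23035829]), 'eef_rot': array([ 2.15206760e-01,  9.76568014e-01, -9.60027510e-04, -2.08793614e-04]), 'wrist_force': array([-0.21372913,  0.84875878,  0.93291235]), 'moment': array([ 0.00117909,  0.00988944, -0.04332073]), 'width': 0.08522388991691647}
[[-0.02136332 -0.99107613  0.13157401  0.35293295]
 [-0.99973706  0.02227348  0.00544947 -0.0157834 ]
 [-0.00833145 -0.13142299 -0.99129137  1.5115401 ]
 [ 0.          0.          0.          1.        ]] [[510.10196581   0.         273.01923919]
 [  0.         510.10196581 213.96946804]
 [  0.           0.           1.        ]] [[ 0.91792654 -0.29651133  0.26361317  0.12573773]
 [-0.39666699 -0.67224579  0.62509271 -0.9200675 ]
 [-0.00813423 -0.67835583 -0.73468851  1.20051166]
 [ 0.          0.          0.          1.        ]]
```

View pics/t0.png

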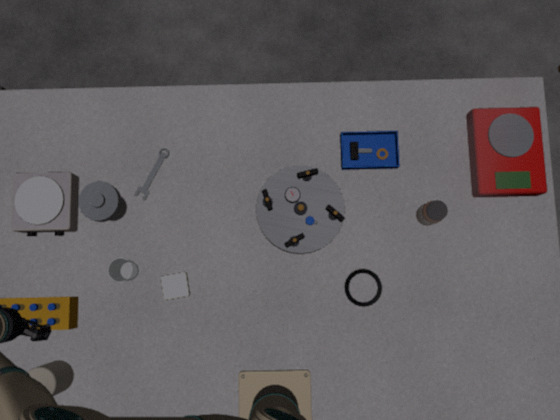

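```bash
python3 - <<'E'
from h import *
a=load('t0');im=cv2.resize(a['img'][160:260,245:355],None,fx=6,fy=6,interpolation=cv2.INTER_CUBIC)
im=cv2.convertScaleAbs(im,alpha=1.6)
cv2.imwrite('pics/c0.png',im[:,:,::-1])
cv2.imwrite('pics/s0b.png',load('s0')['img'][:,:,::-1])
E
```

```text
(no output)
```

View pics/c0.png

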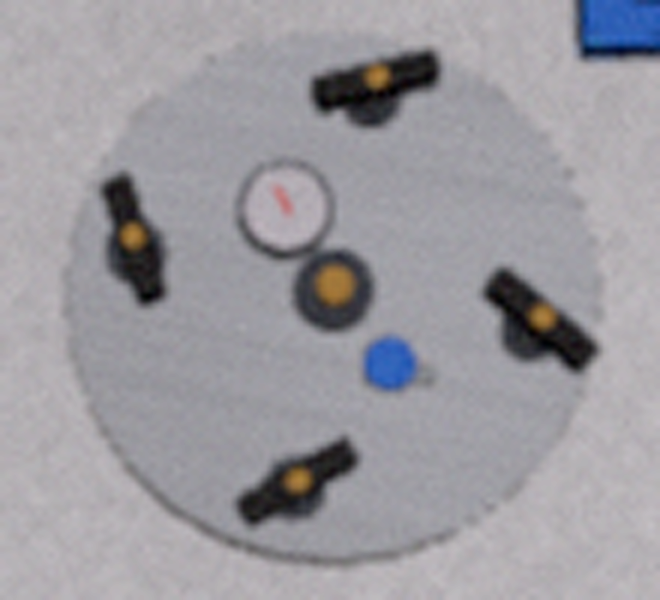

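View pics/s0b.png

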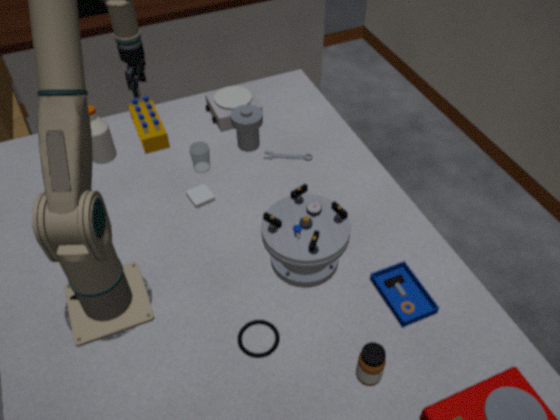

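```bash
python3 - <<'E'
from h import *
a=load('t0')
f=lambda X,Y,z: px2w(a,245+(X+.5)/6-.5,160+(Y+.5)/6-.5,z)
D=dict(P=((377,76),(315,95),(438,66)),L=((133,236),(118,180),(150,298)),R=((542,316),(497,277),(587,360)),B=((297,481),(245,512),(350,450)))
c={}
for k,(d,e1,e2) in D.items():
    c[k]=f(*d,.204); p,q=f(*e1,.204),f(*e2,.204); v=q-p
    print(k,c[k].round(4),'mid',((p+q)/2).round(4),'len',np.linalg.norm(v).round(4),'yaw',(np.degrees(np.arctan2(v[1],v[0]))%180).round(1))
m=sum(c.values())/4;print(m)
for k in c:
    r=c[k]-m;print(k,np.linalg.norm(r).round(4),np.degrees(np.arctan2(r[1],r[0])).round(1))
print(f(333,295,.154)); s=load('s0')
for k in c: print(k,w2px(s,c[k]).round(1))
from scipy.spatial.transform import Rotation as R
print(R.from_quat(ctrl.get_state()['eef_rot']).as_matrix().round(3))
E
```

```text
P [ 0.6344 -0.1008  0.204 ] mid [ 0.6324 -0.1005  0.204 ] len 0.0551 yaw 102.2
L [0.5663 0.0068 0.204 ] mid [0.565  0.0064 0.204 ] len 0.0536 yaw 13.8
R [ 0.5274 -0.1686  0.204 ] mid [ 0.5263 -0.1685  0.204 ] len 0.0525 yaw 45.3
B [ 0.4585 -0.0612  0.204 ] mid [ 0.4585 -0.0615  0.204 ] len 0.0523 yaw 119.3
[ 0.54663222 -0.08095546  0.204     ]
P 0.09 -12.7
L 0.09 77.4
R 0.0898 -102.4
B 0.0903 167.4
[ 0.54562997 -0.08133197  0.154     ]
P [338.7 206.2]
L [298.1 187.3]
R [313.2 236.7]
B [271.1 215.9]
[[-0.907  0.42  -0.001]
 [ 0.42   0.907 -0.002]
 [-0.    -0.002 -1.   ]]
```

Request:
jog_arm(motion=[[0.02, -0.04, 0.01, 0, 0, -5], [0.02, -0.04, 0.01, 0, 0, -5], [0.02, -0.04, 0.01, 0, 0, -5], [0.02, -0.04, 0, 0, 0, -5], [0.02, -0.04, 0, 0, 0, -5], [0.02, -0.04, 0, 0, 0, -5], [0.02, -0.04, 0, 0, 0, -5], [0.02, -0.04, 0, 0, 0, -5], [0.02, -0.04, 0, 0, 0, -5], [0.02, -0.04, 0, 0, 0, -5]], gripper=-0.1)

```text
time_s: 1.1
ee_pos: [0.4699, 0.1796, 0.2574]
eef_rot: [0.615, 0.788, -0.0, -0.004]
wrist_force: [1.1, 0.2, 1.0]
width: 0.0469
```

Request:
jog_arm(motion=[[0.0235, -0.04, 0, 0, 0, -1], [0.0235, -0.04, 0, 0, 0, -1], [0.0235, -0.04, 0, 0, 0, 0], [0.0235, -0.04, 0, 0, 0, 0], [0.0235, -0.04, 0, 0, 0, 0], [0.0235, -0.04, 0, 0, 0, 0], [0.0235, -0.04, 0, 0, 0, 0], [0, 0, 0, 0, 0, 0]])

```text
time_s: 1.9
ee_pos: [0.638, -0.1205, 0.2549]
eef_rot: [0.633, 0.774, -0.003, -0.004]
wrist_force: [-0.7, 0.4, -0.2]
width: 0.0469
```

```bash
cat > st.py <<'E'
from h import *
from scipy.spatial.transform import Rotation as R
import sys
s=ctrl.get_state();M=R.from_quat(s['eef_rot']).as_matrix()
S=dict(a=(.6344,-.1008),b=(.5663,.0068),c=(.4585,-.0612),d=(.5274,-.1686))
print('t',round(s['time_s'],2),'pos',s['ee_pos'].round(4),'yawY',np.degrees(np.arctan2(M[1,1],M[0,1])).round(2),'tilt',M[:2,2].round(3),'F',s['wrist_force'].round(1),'M',s['moment'].round(3),'tau7',s['tau'][6].round(3),'w',round(s['width'],4),'q7',s['joint_positions'][6].round(2))
for k in sys.argv[1:]: print('to',k,(np.array(S[k])-s['ee_pos'][:2]).round(4))
E
python3 st.py a; python3 st.py
```

```text
t 1.9 pos [ 0.638  -0.1205  0.2549] yawY 11.42 tilt [-0.009 -0.   ] F [-0.7  0.4 -0.2] M [-0.028  0.074  0.023] tau7 0.297 w 0.0469 q7 0.54
to a [-0.0036  0.0197]
t 1.9 pos [ 0.638  -0.1205  0.2549] yawY 11.42 tilt [-0.009 -0.   ] F [-0.7  0.4 -0.2] M [-0.028  0.074  0.023] tau7 0.297 w 0.0469 q7 0.54
```

Request:
jog_arm(motion=[[-0.0036, 0.0197, -0.01, 0, 0, 0.8], [0, 0, -0.02, 0, 0, 0], [0, 0, 0, 0, 0, 0]])

```text
time_s: 2.2
ee_pos: [0.6335, -0.103, 0.2225]
eef_rot: [0.63, 0.777, -0.004, -0.004]
wrist_force: [0.1, -0.0, -0.5]
width: 0.0469
```

```bash
sed -i "s/'q7',.*/'q',s['joint_positions'].round(2))/" st.py; python3 st.py a
```

```text
t 2.2 pos [ 0.6335 -0.103   0.2225] yawY 11.94 tilt [-0.012 -0.001] F [ 0.1 -0.  -0.5] M [-0.031  0.074  0.026] tau7 0.037 w 0.0469 q [-0.08  0.65  0.33  1.55 -0.23  1.    0.53]
to a [0.0009 0.0022]
```

Request:
jog_arm(motion=[[0.0009, 0.0022, -0.02, 0, -0.7, 0.2], [0, 0, -0.02, 0, 0, 0], [0, 0, -0.008, 0, 0, 0], [0, 0, 0, 0, 0, 0]])

```text
time_s: 2.6
ee_pos: [0.635, -0.0991, 0.1753]
eef_rot: [0.628, 0.778, 0.001, 0.001]
wrist_force: [-0.4, -0.2, 0.7]
width: 0.0469
```

```bash
python3 st.py a
```

```text
t 2.6 pos [ 0.635  -0.0991  0.1753] yawY 12.23 tilt [0.002 0.   ] F [-0.4 -0.2  0.7] M [ 0.012 -0.007  0.034] tau7 0.022 w 0.0469 q [-0.07  0.7   0.31  1.6  -0.26  0.88  0.55]
to a [-0.0006 -0.0017]
```

Request:
jog_arm(motion=[[0, 0, 0, 0, 0, 0], [0, 0, 0, 0, 0, 0], [0, 0, 0, 0, 0, 0], [0, 0, 0, 0, 0, 0], [0, 0, 0, 0, 0, 0]], gripper=1)

```text
time_s: 3.1
ee_pos: [0.6352, -0.0993, 0.1776]
eef_rot: [0.628, 0.779, 0.001, 0.001]
wrist_force: [-0.4, -0.2, -3.7]
width: 0.0126
```

```bash
python3 st.py a
```

```text
t 3.1 pos [ 0.6352 -0.0993  0.1776] yawY 12.25 tilt [ 0.004 -0.   ] F [-0.4 -0.2 -3.7] M [-0.047 -0.018  0.04 ] tau7 -0.062 w 0.0126 q [-0.07  0.69  0.31  1.6  -0.25  0.88  0.55]
to a [-0.0008 -0.0015]
```

Request:
jog_arm(motion=[[0, 0, 0, 0, 0, -5], [0, 0, 0, 0, 0, -5], [0, 0, 0, 0, 0, -5], [0, 0, 0, 0, 0, -5]])

```text
time_s: 3.5
ee_pos: [0.6357, -0.0993, 0.1774]
eef_rot: [0.757, 0.653, 0.001, 0.002]
wrist_force: [-0.2, -0.2, -3.7]
width: 0.0131
```

```bash
python3 st.py a
```

```text
t 3.5 pos [ 0.6357 -0.0993  0.1774] yawY -8.46 tilt [ 0.004 -0.001] F [-0.2 -0.2 -3.7] M [-0.054  0.032  0.098] tau7 0.686 w 0.0131 q [-0.13  0.71  0.41  1.6  -0.34  0.9   0.26]
to a [-0.0013 -0.0015]
```

Request:
jog_arm(motion=[[0, 0, 0, 0, 0, -5], [0, 0, 0, 0, 0, -5], [0, 0, 0, 0, 0, -5]])

```text
time_s: 3.8
ee_pos: [0.6361, -0.0994, 0.1772]
eef_rot: [0.839, 0.544, 0.001, 0.002]
wrist_force: [0.2, -0.8, -3.7]
width: 0.0132
```

```bash
python3 st.py a
```

```text
t 3.8 pos [ 0.6361 -0.0994  0.1772] yawY -24.06 tilt [ 0.004 -0.003] F [ 0.2 -0.8 -3.7] M [-0.145  0.071  0.069] tau7 0.687 w 0.0132 q [-0.17  0.72  0.49  1.6  -0.4   0.91  0.04]
to a [-0.0017 -0.0014]
```

Request:
jog_arm(motion=[[0, 0, 0, 0, 0, 0]])

```text
time_s: 3.9
ee_pos: [0.6361, -0.0994, 0.1771]
eef_rot: [0.839, 0.544, 0.001, 0.003]
wrist_force: [-0.4, 0.0, -1.7]
width: 0.0129
```

```bash
python3 st.py a
```

```text
t 3.9 pos [ 0.6361 -0.0994  0.1771] yawY -24.08 tilt [ 0.004 -0.004] F [-0.4  0.  -1.7] M [-0.07   0.201 -0.066] tau7 -0.373 w 0.0129 q [-0.17  0.72  0.49  1.6  -0.4   0.91  0.04]
to a [-0.0017 -0.0014]
```

Request:
jog_arm(motion=[[0, 0, 0, 0, 0, -4], [0, 0, 0, 0, 0, -4]])

```text
time_s: 4.1
ee_pos: [0.6362, -0.0996, 0.1771]
eef_rot: [0.875, 0.484, 0.001, 0.003]
wrist_force: [-0.0, -1.0, -3.4]
width: 0.0128
```

```bash
python3 st.py
```

```text
t 4.1 pos [ 0.6362 -0.0996  0.1771] yawY -32.05 tilt [ 0.004 -0.004] F [-0.  -1.  -3.4] M [-0.114  0.077  0.023] tau7 0.511 w 0.0128 q [-0.19  0.73  0.53  1.6  -0.43  0.92 -0.07]
```

Request:
jog_arm(motion=[[0, 0, 0, 0, 0, 0], [0, 0, 0, 0, 0, 0], [0, 0, 0, 0, 0, 0], [0, 0, 0.03, 0, 0, 0], [0, 0, 0.03, 0, 0, 0], [0, 0, 0, 0, 0, 0]], gripper=-0.1)

```text
time_s: 4.7
ee_pos: [0.6378, -0.0993, 0.2403]
eef_rot: [0.872, 0.489, 0.002, 0.003]
wrist_force: [0.2, -1.0, 0.8]
width: 0.047
```

Request:
jog_arm(motion=[[-0.022, 0.0048, 0, 0, 0, 7.5], [-0.022, 0.0048, 0, 0, 0, 7.5], [-0.022, 0.0048, 0, 0, 0, 7.5], [-0.022, 0.0048, 0, 0, 0, 7.5], [-0.022, 0.0048, 0, 0, 0, 7.5], [-0.022, 0.0048, 0, 0, 0, 7.5], [-0.022, 0.0048, 0, 0, 0, 7.5], [-0.022, 0.0048, 0, 0, 0, 7.5], [0, 0, 0, 0, 0, 0], [0, 0, 0, 0, 0, 0]])

```text
time_s: 5.7
ee_pos: [0.4557, -0.0592, 0.2402]
eef_rot: [0.486, 0.874, 0.007, 0.003]
wrist_force: [-0.4, -0.5, 0.6]
width: 0.0473
```

```bash
python3 st.py c; python3 -c "
from h import *
a=snap('top','t1')
im=cv2.resize(a['img'][160:260,245:355],None,fx=6,fy=6,interpolation=cv2.INTER_CUBIC)
cv2.imwrite('pics/c1.png',cv2.convertScaleAbs(im,alpha=1.6)[:,:,::-1])"
```

```text
t 5.7 pos [ 0.4557 -0.0592  0.2402] yawY 31.82 tilt [0.013 0.01 ] F [-0.4 -0.5  0.6] M [-0.05  -0.022  0.025] tau7 0.043 w 0.0473 q [-0.13  0.35  0.28  2.03 -0.15  0.77  0.79]
to c [ 0.0028 -0.002 ]
```

View pics/c1.png

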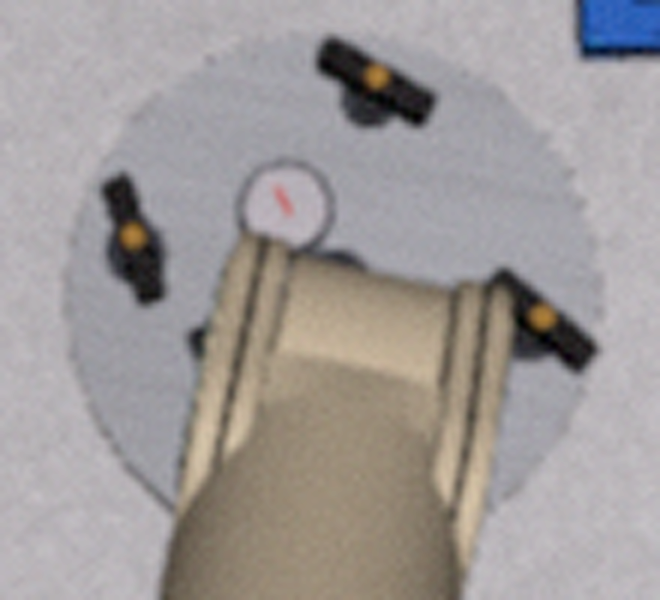

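Request:
jog_arm(motion=[[0.0028, -0.002, -0.02, -0.57, 0.75, -2.5], [0, 0, -0.02, 0, 0, 0], [0, 0, 0, 0, 0, 0]])

```text
time_s: 6.05
ee_pos: [0.4622, -0.0621, 0.1996]
eef_rot: [0.507, 0.862, 0.0, 0.002]
wrist_force: [-0.9, 0.2, -0.5]
width: 0.0469
```

```bash
python3 st.py c
```

```text
t 6.05 pos [ 0.4622 -0.0621  0.1996] yawY 29.07 tilt [ 0.004 -0.002] F [-0.9  0.2 -0.5] M [-0.017 -0.    -0.016] tau7 0.095 w 0.0469 q [-0.13  0.43  0.28  2.06 -0.18  0.67  0.77]
to c [-0.0037  0.0009]
```

Request:
jog_arm(motion=[[-0.0037, 0.0009, -0.012, 0, 0, 0], [0, 0, -0.012, 0, 0, 0], [0, 0, 0, 0, 0, 0]])

```text
time_s: 6.35
ee_pos: [0.4616, -0.0618, 0.176]
eef_rot: [0.508, 0.862, 0.0, 0.004]
wrist_force: [0.5, -0.8, 0.1]
width: 0.0469
```

```bash
python3 st.py c
```

```text
t 6.35 pos [ 0.4616 -0.0618  0.176 ] yawY 28.99 tilt [ 0.007 -0.003] F [ 0.5 -0.8  0.1] M [-0.029  0.017  0.026] tau7 0.064 w 0.0469 q [-0.12  0.46  0.26  2.09 -0.2   0.61  0.79]
to c [-0.0031  0.0006]
```

Request:
jog_arm(motion=[[0, 0, 0, 0, 0, 0], [0, 0, 0, 0, 0, 0], [0, 0, 0, 0, 0, 0], [0, 0, 0, 0, 0, 0], [0, 0, 0, 0, 0, 0]], gripper=1)

```text
time_s: 6.85
ee_pos: [0.4608, -0.0634, 0.1778]
eef_rot: [0.509, 0.861, -0.001, 0.003]
wrist_force: [0.8, -0.7, -7.5]
width: 0.013
```

```bash
python3 st.py c
```

```text
t 6.85 pos [ 0.4608 -0.0634  0.1778] yawY 28.84 tilt [ 0.005 -0.004] F [ 0.8 -0.7 -7.5] M [-0.041 -0.275 -0.016] tau7 0.027 w 0.013 q [-0.12  0.46  0.26  2.08 -0.2   0.61  0.79]
to c [-0.0023  0.0022]
```

Request:
jog_arm(motion=[[0, 0, 0, 0, 0, -5], [0, 0, 0, 0, 0, -5], [0, 0, 0, 0, 0, -5], [0, 0, 0, 0, 0, -5], [0, 0, 0, 0, 0, -5]])

```text
time_s: 7.35
ee_pos: [0.46, -0.0637, 0.1775]
eef_rot: [0.688, 0.726, -0.002, 0.003]
wrist_force: [0.1, -1.0, -5.5]
width: 0.013
```

```bash
python3 st.py c
```

```text
t 7.35 pos [ 0.46   -0.0637  0.1775] yawY 3.04 tilt [ 0.001 -0.007] F [ 0.1 -1.  -5.5] M [-0.211  0.04   0.109] tau7 0.635 w 0.013 q [-0.21  0.48  0.4   2.09 -0.3   0.63  0.44]
to c [-0.0015  0.0025]
```

Request:
jog_arm(motion=[[0, 0, 0, 0, 0, -4.8], [0, 0, 0, 0, 0, -4.8], [0, 0, 0, 0, 0, -4.8], [0, 0, 0, 0, 0, -4.8]])

```text
time_s: 7.75
ee_pos: [0.4592, -0.0637, 0.1772]
eef_rot: [0.803, 0.596, -0.004, 0.002]
wrist_force: [-0.8, -0.7, -4.0]
width: 0.0124
```

```bash
python3 st.py
```

```text
t 7.75 pos [ 0.4592 -0.0637  0.1772] yawY -16.83 tilt [-0.004 -0.007] F [-0.8 -0.7 -4. ] M [-0.233  0.032  0.089] tau7 0.6 w 0.0124 q [-0.28  0.5   0.5   2.09 -0.38  0.65  0.18]
```

Request:
jog_arm(motion=[[0, 0, 0, 0, 0, 0], [0, 0, 0, 0, 0, 0], [0, 0, 0, 0, 0, 0], [0, 0, 0.03, 0, 0, 0], [0, 0, 0.03, 0, 0, 0], [0, 0, 0, 0, 0, 0]], gripper=-0.1)

```text
time_s: 8.35
ee_pos: [0.4613, -0.0633, 0.2404]
eef_rot: [0.801, 0.599, -0.002, 0.003]
wrist_force: [1.0, 0.1, -0.8]
width: 0.0468
```

Request:
jog_arm(motion=[[0.0106, 0.007, 0, 0, 0, 8], [0.0106, 0.007, 0, 0, 0, 8], [0.0106, 0.007, 0, 0, 0, 8], [0.0106, 0.007, 0, 0, 0, 8], [0.0106, 0.007, 0, 0, 0, 8], [0.0106, 0.007, 0, 0, 0, 8], [0.0106, 0.007, 0, 0, 0, 8], [0.0106, 0.007, 0, 0, 0, 8], [0.0106, 0.007, 0, 0, 0, 8], [0.0106, 0.007, 0, 0, 0, 8]])

```text
time_s: 9.35
ee_pos: [0.5694, 0.01, 0.2378]
eef_rot: [0.197, 0.98, 0.003, 0.001]
wrist_force: [0.2, -0.1, 0.2]
width: 0.0468
```

Request:
jog_arm(motion=[[0, 0, 0, 0, 0, 8], [0, 0, 0, 0, 0, 8], [0, 0, 0, 0, 0, 8], [0, 0, 0, 0, 0, 7], [0, 0, 0, 0, 0, 7], [0, 0, 0, 0, 0, 0]])

```text
time_s: 9.95
ee_pos: [0.5701, 0.0126, 0.2341]
eef_rot: [-0.152, 0.988, 0.006, -0.001]
wrist_force: [-0.6, -0.2, -0.2]
width: 0.047
```

```bash
python3 st.py b
```

```text
t 9.95 pos [0.5701 0.0126 0.2341] yawY 107.43 tilt [-0.003  0.011] F [-0.6 -0.2 -0.2] M [-0.015 -0.008 -0.007] tau7 0.653 w 0.047 q [-0.02  0.51 -0.06  1.74  0.02  0.9   1.78]
to b [-0.0038 -0.0058]
```

Request:
jog_arm(motion=[[-0.0038, -0.0058, -0.02, -0.6, -0.2, -3.6], [0, 0, -0.015, 0, 0, 0], [0, 0, 0, 0, 0, 0]])

```text
time_s: 10.25
ee_pos: [0.5664, 0.0066, 0.1978]
eef_rot: [-0.115, 0.993, 0.001, 0.001]
wrist_force: [0.0, -0.8, -0.4]
width: 0.047
```

```bash
python3 st.py b
```

```text
t 10.25 pos [0.5664 0.0066 0.1978] yawY 103.23 tilt [0.002 0.002] F [ 0.  -0.8 -0.4] M [-0.042  0.056  0.036] tau7 0.005 w 0.047 q [-0.04  0.55 -0.03  1.79  0.02  0.8   1.72]
to b [-0.0001  0.0002]
```

Request:
jog_arm(motion=[[0, 0, -0.012, 0, 0, 0.5], [0, 0, -0.011, 0, 0, 0], [0, 0, 0, 0, 0, 0]])

```text
time_s: 10.55
ee_pos: [0.5669, 0.0068, 0.1737]
eef_rot: [-0.119, 0.993, 0.001, 0.002]
wrist_force: [-0.2, -0.7, -0.4]
width: 0.0475
```

Request:
jog_arm(motion=[[0, 0, 0, 0, 0, 0], [0, 0, 0, 0, 0, 0], [0, 0, 0, 0, 0, 0], [0, 0, 0, 0, 0, 0], [0, 0, 0, 0, 0, 0]], gripper=1)

```text
time_s: 11.05
ee_pos: [0.5673, 0.0069, 0.174]
eef_rot: [-0.119, 0.993, 0.001, 0.002]
wrist_force: [0.7, -0.3, -2.5]
width: 0.0125
```

```bash
python3 st.py b
```

```text
t 11.05 pos [0.5673 0.0069 0.174 ] yawY 103.64 tilt [0.004 0.002] F [ 0.7 -0.3 -2.5] M [-0.03  -0.068 -0.006] tau7 -0.059 w 0.0125 q [-0.04  0.58 -0.04  1.82  0.03  0.74  1.72]
to b [-0.001  -0.0001]
```

Request:
jog_arm(motion=[[0, 0, 0, 0, 0, -5], [0, 0, 0, 0, 0, -5], [0, 0, 0, 0, 0, -5], [0, 0, 0, 0, 0, -5], [0, 0, 0, 0, 0, -5]])

```text
time_s: 11.55
ee_pos: [0.5673, 0.0068, 0.1737]
eef_rot: [0.107, 0.994, 0.001, 0.003]
wrist_force: [0.5, 0.2, -2.8]
width: 0.0129
```

```bash
python3 st.py b
```

```text
t 11.55 pos [0.5673 0.0068 0.1737] yawY 77.72 tilt [0.005 0.001] F [ 0.5  0.2 -2.8] M [-0.09  -0.075  0.117] tau7 0.664 w 0.0129 q [-0.12  0.58  0.1   1.82 -0.08  0.74  1.37]
to b [-0.001  0.   ]
```

Request:
jog_arm(motion=[[0, 0, 0, 0, 0, -4.5], [0, 0, 0, 0, 0, -4.5], [0, 0, 0, 0, 0, -4.5], [0, 0, 0, 0, 0, -4.5]])

```text
time_s: 11.95
ee_pos: [0.5673, 0.0068, 0.1735]
eef_rot: [0.267, 0.964, 0.0, 0.003]
wrist_force: [0.6, -0.1, -3.2]
width: 0.0131
```

```bash
python3 st.py b
```

```text
t 11.95 pos [0.5673 0.0068 0.1735] yawY 59.0 tilt [ 0.005 -0.001] F [ 0.6 -0.1 -3.2] M [-0.067 -0.036  0.02 ] tau7 0.588 w 0.0131 q [-0.19  0.59  0.19  1.82 -0.15  0.74  1.12]
to b [-0.001  0.   ]
```

Request:
jog_arm(motion=[[0, 0, 0, 0, 0, 0], [0, 0, 0, 0, 0, 0], [0, 0, 0, 0, 0, 0], [0, 0, 0.03, 0, 0, 0], [0, 0, 0.03, 0, 0, 0], [0, 0, 0, 0, 0, 0]], gripper=-0.1)

```text
time_s: 12.55
ee_pos: [0.5675, 0.0072, 0.2358]
eef_rot: [0.264, 0.964, 0.0, 0.003]
wrist_force: [1.0, 0.0, 0.2]
width: 0.0467
```

Request:
jog_arm(motion=[[-0.0039, -0.0175, 0, 0, 0, 7.5], [-0.0039, -0.0175, 0, 0, 0, 7.5], [-0.0039, -0.0175, 0, 0, 0, 7.5], [-0.0039, -0.0175, 0, 0, 0, 7.5], [-0.0039, -0.0175, 0, 0, 0, 7.5], [-0.0039, -0.0175, 0, 0, 0, 7.5], [-0.0039, -0.0175, 0, 0, 0, 7.5], [-0.0039, -0.0175, 0, 0, 0, 7.5], [-0.0039, -0.0175, 0, 0, 0, 7.5], [-0.003, -0.012, 0, 0, 0, 4]])

```text
time_s: 13.55
ee_pos: [0.5269, -0.1649, 0.2336]
eef_rot: [-0.38, 0.925, 0.004, 0.001]
wrist_force: [0.5, 1.0, 0.1]
width: 0.0475
```

Request:
jog_arm(motion=[[0, 0, 0, 0, 0, 0], [0, 0, 0, 0, 0, 0]])

```text
time_s: 13.75
ee_pos: [0.5259, -0.167, 0.2329]
eef_rot: [-0.378, 0.926, 0.005, 0.001]
wrist_force: [1.1, 0.6, 0.1]
width: 0.047
```

```bash
python3 st.py d
```

```text
t 13.75 pos [ 0.5259 -0.167   0.2329] yawY 134.4 tilt [-0.002  0.009] F [1.1 0.6 0.1] M [ 0.03  -0.055 -0.012] tau7 0.066 w 0.047 q [ 0.36  0.49 -0.15  1.79  0.08  0.88  2.53]
to d [ 0.0015 -0.0016]
```

Request:
jog_arm(motion=[[0.0015, -0.0016, -0.02, -0.5, -0.1, 0.7], [0, 0, -0.015, 0, 0, 0], [0, 0, 0, 0, 0, 0]])

```text
time_s: 14.05
ee_pos: [0.5286, -0.1657, 0.1973]
eef_rot: [-0.383, 0.924, 0.0, 0.001]
wrist_force: [-0.4, 0.2, 0.8]
width: 0.047
```

```bash
python3 st.py d
```

```text
t 14.05 pos [ 0.5286 -0.1657  0.1973] yawY 135.08 tilt [0.002 0.001] F [-0.4  0.2  0.8] M [-0.001  0.035 -0.049] tau7 -0.012 w 0.047 q [ 0.35  0.53 -0.14  1.83  0.1   0.79  2.52]
to d [-0.0012 -0.0029]
```

Request:
jog_arm(motion=[[-0.0012, -0.0029, -0.012, 0, 0, 0.2], [0, 0, -0.0105, 0, 0, 0], [0, 0, 0, 0, 0, 0]])

```text
time_s: 14.35
ee_pos: [0.5284, -0.1669, 0.174]
eef_rot: [-0.386, 0.923, 0.0, 0.002]
wrist_force: [1.4, 0.5, 0.6]
width: 0.0472
```

Request:
jog_arm(motion=[[0, 0, 0, 0, 0, 0], [0, 0, 0, 0, 0, 0], [0, 0, 0, 0, 0, 0], [0, 0, 0, 0, 0, 0], [0, 0, 0, 0, 0, 0]], gripper=1)

```text
time_s: 14.85
ee_pos: [0.5292, -0.1675, 0.1744]
eef_rot: [-0.386, 0.923, -0.001, 0.003]
wrist_force: [0.9, -1.1, -2.3]
width: 0.013
```

```bash
python3 st.py d
```

```text
t 14.85 pos [ 0.5292 -0.1675  0.1744] yawY 135.36 tilt [0.005 0.001] F [ 0.9 -1.1 -2.3] M [-0.058 -0.127  0.034] tau7 -0.073 w 0.013 q [ 0.35  0.56 -0.14  1.85  0.11  0.73  2.52]
to d [-0.0018 -0.0011]
```

Request:
jog_arm(motion=[[0, 0, 0, 0, 0, -5], [0, 0, 0, 0, 0, -5], [0, 0, 0, 0, 0, -5], [0, 0, 0, 0, 0, -5], [0, 0, 0, 0, 0, -5]])

```text
time_s: 15.35
ee_pos: [0.5297, -0.1682, 0.1742]
eef_rot: [-0.168, 0.986, -0.002, 0.003]
wrist_force: [0.9, -1.5, -3.6]
width: 0.0133
```

```bash
python3 st.py d
```

```text
t 15.35 pos [ 0.5297 -0.1682  0.1742] yawY 109.4 tilt [ 0.007 -0.002] F [ 0.9 -1.5 -3.6] M [-0.202 -0.186  0.032] tau7 0.664 w 0.0133 q [ 0.26  0.56 -0.    1.85  0.    0.72  2.16]
to d [-0.0023 -0.0004]
```

Request:
jog_arm(motion=[[0, 0, 0, 0, 0, -4.5], [0, 0, 0, 0, 0, -4.5], [0, 0, 0, 0, 0, -4.5], [0, 0, 0, 0, 0, -4.5]])

```text
time_s: 15.75
ee_pos: [0.5298, -0.1688, 0.174]
eef_rot: [-0.005, 1.0, -0.003, 0.003]
wrist_force: [0.3, -2.0, -3.3]
width: 0.0129
```

```bash
python3 st.py d
```

```text
t 15.75 pos [ 0.5298 -0.1688  0.174 ] yawY 90.62 tilt [ 0.006 -0.005] F [ 0.3 -2.  -3.3] M [-0.181 -0.135  0.074] tau7 0.588 w 0.0129 q [ 0.19  0.57  0.09  1.85 -0.07  0.72  1.91]
to d [-0.0024  0.0002]
```

Request:
jog_arm(motion=[[0, 0, 0, 0, 0, 0], [0, 0, 0, 0, 0, 0], [0, 0, 0, 0, 0, 0], [0, 0, 0.03, 0, 0, 0], [0, 0, 0.03, 0, 0, 0], [0, 0, 0, 0, 0, 0]], gripper=-0.1)

```text
time_s: 16.35
ee_pos: [0.5292, -0.1674, 0.2359]
eef_rot: [-0.009, 1.0, -0.002, 0.002]
wrist_force: [0.9, -0.7, 0.1]
width: 0.0469
```

Request:
jog_arm(motion=[[0.0133, 0.0086, 0, 0, 0, 7], [0.0133, 0.0086, 0, 0, 0, 7], [0.0133, 0.0086, 0, 0, 0, 7], [0.0133, 0.0086, 0, 0, 0, 7], [0.0133, 0.0086, 0, 0, 0, 7], [0.0133, 0.0086, 0, 0, 0, 7], [0.0133, 0.0086, 0, 0, 0, 7], [0.0133, 0.0086, 0, 0, 0, 7], [0, 0, 0, 0, 0, 0], [0, 0, 0, 0, 0, 0]])

```text
time_s: 17.35
ee_pos: [0.6357, -0.0958, 0.2329]
eef_rot: [-0.496, 0.868, 0.002, 0.002]
wrist_force: [-0.4, 0.0, -0.7]
width: 0.0471
```

```bash
sed -i 's/^S=.*/S=dict(a=(.636,-.0997),b=(.567,.0068),c=(.4592,-.0635),d=(.5295,-.1686))/' st.py; python3 st.py a
```

```text
t 17.35 pos [ 0.6357 -0.0958  0.2329] yawY 149.44 tilt [0.001 0.005] F [-0.4  0.  -0.7] M [-0.051  0.027  0.064] tau7 0.056 w 0.0471 q [ 0.22  0.62 -0.18  1.53  0.12  1.    2.61]
to a [ 0.0003 -0.0039]
```

Request:
jog_arm(motion=[[0.0003, -0.0039, -0.02, -0.3, 0, -1.5], [0, 0, -0.02, 0, 0, 0], [0, 0, 0, 0, 0, 0]])

```text
time_s: 17.65
ee_pos: [0.6336, -0.1021, 0.1921]
eef_rot: [-0.48, 0.877, -0.001, -0.0]
wrist_force: [0.3, 0.1, 0.6]
width: 0.0471
```

```bash
python3 st.py a
```

```text
t 17.65 pos [ 0.6336 -0.1021  0.1921] yawY 147.37 tilt [ 0.    -0.002] F [0.3 0.1 0.6] M [-0.018  0.052 -0.013] tau7 -0.014 w 0.0471 q [ 0.21  0.66 -0.16  1.58  0.13  0.91  2.58]
to a [0.0024 0.0024]
```

Request:
jog_arm(motion=[[0.0024, 0.0024, -0.01, 0, 0, 0.5], [0, 0, -0.007, 0, 0, 0], [0, 0, 0, 0, 0, 0]])

```text
time_s: 17.95
ee_pos: [0.6358, -0.1008, 0.1754]
eef_rot: [-0.483, 0.876, -0.002, -0.0]
wrist_force: [-0.3, 0.4, 0.4]
width: 0.0469
```

Request:
jog_arm(motion=[[0, 0, 0, 0, 0, 0], [0, 0, 0, 0, 0, 0], [0, 0, 0, 0, 0, 0], [0, 0, 0, 0, 0, 0], [0, 0, 0, 0, 0, 0]], gripper=1)

```text
time_s: 18.45
ee_pos: [0.6356, -0.1005, 0.1766]
eef_rot: [-0.483, 0.876, -0.002, -0.0]
wrist_force: [0.1, -0.3, -0.9]
width: 0.013
```

```bash
python3 st.py a
```

```text
t 18.45 pos [ 0.6356 -0.1005  0.1766] yawY 147.72 tilt [ 0.001 -0.003] F [ 0.1 -0.3 -0.9] M [0.002 0.043 0.042] tau7 -0.046 w 0.013 q [ 0.21  0.68 -0.16  1.59  0.13  0.88  2.58]
to a [0.0004 0.0008]
```

Request:
jog_arm(motion=[[0, 0, 0, 0, 0, -3]])

```text
time_s: 18.55
ee_pos: [0.6357, -0.1005, 0.1765]
eef_rot: [-0.459, 0.888, -0.002, -0.0]
wrist_force: [-0.7, -0.3, -0.9]
width: 0.0127
```

```bash
python3 st.py
```

```text
t 18.55 pos [ 0.6357 -0.1005  0.1765] yawY 144.66 tilt [ 0.001 -0.003] F [-0.7 -0.3 -0.9] M [0.094 0.075 0.042] tau7 0.613 w 0.0127 q [ 0.2   0.68 -0.14  1.59  0.12  0.88  2.53]
```

Request:
jog_arm(motion=[[0, 0, 0, 0, 0, -3]])

```text
time_s: 18.65
ee_pos: [0.6357, -0.1005, 0.1765]
eef_rot: [-0.435, 0.901, -0.002, -0.0]
wrist_force: [0.5, 0.3, -1.2]
width: 0.013
```

```bash
python3 st.py
```

```text
t 18.65 pos [ 0.6357 -0.1005  0.1765] yawY 141.55 tilt [ 0.001 -0.003] F [ 0.5  0.3 -1.2] M [0.026 0.12  0.078] tau7 0.391 w 0.013 q [ 0.19  0.68 -0.13  1.59  0.11  0.88  2.49]
```

Request:
jog_arm(motion=[[0, 0, 0, 0, 0, -3]])

```text
time_s: 18.75
ee_pos: [0.6357, -0.1005, 0.1765]
eef_rot: [-0.41, 0.912, -0.002, -0.0]
wrist_force: [-1.1, 1.3, -1.3]
width: 0.013
```

```bash
python3 st.py
```

```text
t 18.75 pos [ 0.6357 -0.1005  0.1765] yawY 138.43 tilt [ 0.001 -0.003] F [-1.1  1.3 -1.3] M [0.023 0.111 0.123] tau7 0.39 w 0.013 q [ 0.18  0.68 -0.11  1.59  0.1   0.88  2.44]
```

Request:
jog_arm(motion=[[0, 0, 0, 0, 0, -3]])

```text
time_s: 18.85
ee_pos: [0.6357, -0.1005, 0.1764]
eef_rot: [-0.385, 0.923, -0.002, -0.0]
wrist_force: [0.0, -0.0, -1.3]
width: 0.0129
```

```bash
python3 st.py
```

```text
t 18.85 pos [ 0.6357 -0.1005  0.1764] yawY 135.31 tilt [ 0.001 -0.003] F [ 0.  -0.  -1.3] M [0.08  0.065 0.051] tau7 0.386 w 0.0129 q [ 0.17  0.68 -0.1   1.59  0.08  0.88  2.4 ]
```

Request:
jog_arm(motion=[[0, 0, 0, 0, 0, -3]])

```text
time_s: 18.95
ee_pos: [0.6357, -0.1005, 0.1764]
eef_rot: [-0.36, 0.933, -0.002, -0.0]
wrist_force: [-0.5, 0.4, -1.1]
width: 0.0131
```

```bash
cat > r.py <<'E'
from h import *
from scipy.spatial.transform import Rotation as R
s=ctrl.get_state();M=R.from_quat(s['eef_rot']).as_matrix()
print(round(s['time_s'],2),'yaw',np.degrees(np.arctan2(M[1,1],M[0,1])).round(2),'F',s['wrist_force'].round(1),'Mz',s['moment'][2].round(3),'tau7',s['tau'][6].round(3))
E
python3 r.py
```

```text
18.95 yaw 132.19 F [-0.5  0.4 -1.1] Mz 0.075 tau7 0.385
```

Request:
jog_arm(motion=[[0, 0, 0, 0, 0, -3]])

```text
time_s: 19.05
ee_pos: [0.6357, -0.1006, 0.1763]
eef_rot: [-0.334, 0.942, -0.002, -0.0]
wrist_force: [-1.4, -0.1, -0.8]
width: 0.0132
```

```bash
python3 r.py
```

```text
19.05 yaw 129.07 F [-1.4 -0.1 -0.8] Mz 0.203 tau7 0.339
```

Request:
jog_arm(motion=[[0, 0, 0, 0, 0, -3]])

```text
time_s: 19.15
ee_pos: [0.6357, -0.1006, 0.1763]
eef_rot: [-0.309, 0.951, -0.002, -0.0]
wrist_force: [-0.8, -0.3, -1.3]
width: 0.0129
```

```bash
python3 r.py
```

```text
19.15 yaw 125.97 F [-0.8 -0.3 -1.3] Mz 0.15 tau7 0.284
```

Request:
jog_arm(motion=[[0, 0, 0, 0, 0, -3]])

```text
time_s: 19.25
ee_pos: [0.6357, -0.1006, 0.1763]
eef_rot: [-0.283, 0.959, -0.002, -0.0]
wrist_force: [-0.6, 1.6, -1.7]
width: 0.0128
```

```bash
python3 r.py
```

```text
19.25 yaw 122.87 F [-0.6  1.6 -1.7] Mz 0.149 tau7 0.268
```

Request:
jog_arm(motion=[[0, 0, 0, 0, 0, -3]])

```text
time_s: 19.35
ee_pos: [0.6357, -0.1006, 0.1762]
eef_rot: [-0.257, 0.966, -0.002, -0.001]
wrist_force: [-0.7, -0.1, -1.6]
width: 0.0131
```

```bash
python3 r.py
```

```text
19.35 yaw 119.79 F [-0.7 -0.1 -1.6] Mz 0.296 tau7 0.212
```

Request:
jog_arm(motion=[[0, 0, 0, 0, 0, 0], [0, 0, 0, 0, 0, 0], [0, 0, 0, 0, 0, 0], [0, 0, 0.03, 0, 0, 0], [0, 0, 0.03, 0, 0, 0], [0, 0, 0, 0, 0, 0]], gripper=-0.1)

```text
time_s: 19.95
ee_pos: [0.6366, -0.101, 0.2381]
eef_rot: [-0.259, 0.966, -0.002, 0.0]
wrist_force: [0.2, 0.1, -0.5]
width: 0.0468
```

Request:
jog_arm(motion=[[-0.0175, 0.0037, 0, 0, 0, -8], [-0.0175, 0.0037, 0, 0, 0, -8], [-0.0175, 0.0037, 0, 0, 0, -8], [-0.0175, 0.0037, 0, 0, 0, -8], [-0.0175, 0.0037, 0, 0, 0, -8], [-0.0175, 0.0037, 0, 0, 0, -8], [-0.0175, 0.0037, 0, 0, 0, -8], [-0.0175, 0.0037, 0, 0, 0, -8], [-0.0175, 0.0037, 0, 0, 0, -8], [-0.0175, 0.0037, 0, 0, 0, -8]])

```text
time_s: 20.95
ee_pos: [0.4566, -0.0641, 0.2359]
eef_rot: [0.447, 0.895, -0.003, 0.0]
wrist_force: [0.3, -0.7, -0.4]
width: 0.0468
```

Request:
jog_arm(motion=[[0, 0, 0, 0, 0, -8], [0, 0, 0, 0, 0, -8], [0, 0, 0, 0, 0, -8], [0, 0, 0, 0, 0, -8], [0, 0, 0, 0, 0, -8], [0, 0, 0, 0, 0, -8], [0, 0, 0, 0, 0, -6], [0, 0, 0, 0, 0, 0]])

```text
time_s: 21.75
ee_pos: [0.4523, -0.0633, 0.2342]
eef_rot: [0.815, 0.58, -0.003, -0.002]
wrist_force: [-0.1, 0.0, -0.4]
width: 0.0469
```

```bash
python3 st.py c
```

```text
t 21.75 pos [ 0.4523 -0.0633  0.2342] yawY -19.17 tilt [-0.008  0.001] F [-0.1  0.  -0.4] M [ 0.019 -0.025 -0.043] tau7 -0.554 w 0.0469 q [-0.4   0.42  0.66  2.04 -0.35  0.81  0.14]
to c [ 0.0069 -0.0002]
```

Request:
jog_arm(motion=[[0.0069, -0.0002, -0.02, 0, -0.4, 2.3], [0, 0, -0.018, 0, 0, 0], [0, 0, 0, 0, 0, 0]])

```text
time_s: 22.05
ee_pos: [0.4599, -0.0632, 0.1952]
eef_rot: [0.8, 0.6, 0.001, 0.0]
wrist_force: [0.8, -0.5, 0.6]
width: 0.0467
```

```bash
python3 st.py c
```

```text
t 22.05 pos [ 0.4599 -0.0632  0.1952] yawY -16.2 tilt [0.001 0.   ] F [ 0.8 -0.5  0.6] M [ 0.042  0.04  -0.035] tau7 0.146 w 0.0467 q [-0.34  0.48  0.59  2.07 -0.41  0.7   0.24]
to c [-0.0007 -0.0003]
```

Request:
jog_arm(motion=[[-0.0005, -0.0003, -0.012, 0, 0, -0.6], [0, 0, -0.009, 0, 0, 0], [0, 0, 0, 0, 0, 0]])

```text
time_s: 22.35
ee_pos: [0.4601, -0.0639, 0.1746]
eef_rot: [0.801, 0.598, 0.001, 0.001]
wrist_force: [0.1, -0.6, -0.4]
width: 0.0469
```

Request:
jog_arm(motion=[[0, 0, 0, 0, 0, 0], [0, 0, 0, 0, 0, 0], [0, 0, 0, 0, 0, 0], [0, 0, 0, 0, 0, 0], [0, 0, 0, 0, 0, 0]], gripper=1)

```text
time_s: 22.85
ee_pos: [0.4591, -0.0637, 0.1759]
eef_rot: [0.801, 0.599, 0.001, -0.0]
wrist_force: [0.2, 0.1, -3.3]
width: 0.0132
```

```bash
python3 st.py c
```

```text
t 22.85 pos [ 0.4591 -0.0637  0.1759] yawY -16.47 tilt [0.002 0.001] F [ 0.2  0.1 -3.3] M [-0.089 -0.064 -0.06 ] tau7 0.066 w 0.0132 q [-0.31  0.51  0.56  2.09 -0.45  0.66  0.27]
to c [0.0001 0.0002]
```

Request:
jog_arm(motion=[[0, 0, 0, 0, 0, -3], [0, 0, 0, 0, 0, -3]])

```text
time_s: 23.05
ee_pos: [0.459, -0.0636, 0.1758]
eef_rot: [0.832, 0.555, 0.001, 0.0]
wrist_force: [-0.8, -0.3, -1.8]
width: 0.0131
```

```bash
python3 r.py
```

```text
23.05 yaw -22.58 F [-0.8 -0.3 -1.8] Mz 0.091 tau7 0.348
```

Request:
jog_arm(motion=[[0, 0, 0, 0, 0, -3]])

```text
time_s: 23.15
ee_pos: [0.4589, -0.0636, 0.1758]
eef_rot: [0.846, 0.532, 0.001, 0.0]
wrist_force: [-0.4, 0.1, -3.5]
width: 0.0129
```

```bash
python3 r.py
```

```text
23.15 yaw -25.67 F [-0.4  0.1 -3.5] Mz 0.099 tau7 0.35
```

Request:
jog_arm(motion=[[0, 0, 0, 0, 0, -3]])

```text
time_s: 23.25
ee_pos: [0.4587, -0.0635, 0.1757]
eef_rot: [0.861, 0.509, 0.001, -0.0]
wrist_force: [-1.5, -0.4, -2.0]
width: 0.0131
```

```bash
python3 r.py
```

```text
23.25 yaw -28.75 F [-1.5 -0.4 -2. ] Mz 0.043 tau7 0.346
```

Request:
jog_arm(motion=[[0, 0, 0, 0, 0, -3]])

```text
time_s: 23.35
ee_pos: [0.4586, -0.0635, 0.1757]
eef_rot: [0.874, 0.486, 0.001, -0.0]
wrist_force: [-1.0, -0.5, -2.0]
width: 0.0129
```

```bash
python3 r.py
```

```text
23.35 yaw -31.84 F [-1.  -0.5 -2. ] Mz 0.077 tau7 0.346
```

Request:
jog_arm(motion=[[0, 0, 0, 0, 0, -3]])

```text
time_s: 23.45
ee_pos: [0.4585, -0.0634, 0.1757]
eef_rot: [0.887, 0.462, 0.0, -0.0]
wrist_force: [-0.6, 0.8, -2.7]
width: 0.0128
```

```bash
python3 r.py
```

```text
23.45 yaw -34.92 F [-0.6  0.8 -2.7] Mz 0.077 tau7 0.346
```

Request:
jog_arm(motion=[[0, 0, 0, 0, 0, -3]])

```text
time_s: 23.55
ee_pos: [0.4584, -0.0634, 0.1756]
eef_rot: [0.899, 0.438, 0.0, 0.0]
wrist_force: [-0.8, -1.5, -2.7]
width: 0.0129
```

```bash
python3 r.py
```

```text
23.55 yaw -38.0 F [-0.8 -1.5 -2.7] Mz 0.057 tau7 0.346
```

Request:
jog_arm(motion=[[0, 0, 0, 0, 0, -3]])

```text
time_s: 23.65
ee_pos: [0.4583, -0.0633, 0.1756]
eef_rot: [0.91, 0.414, 0.0, -0.0]
wrist_force: [-0.3, -0.3, -1.7]
width: 0.0126
```

```bash
python3 r.py
```

```text
23.65 yaw -41.08 F [-0.3 -0.3 -1.7] Mz 0.084 tau7 0.346
```

Request:
jog_arm(motion=[[0, 0, 0, 0, 0, -3]])

```text
time_s: 23.75
ee_pos: [0.4582, -0.0632, 0.1756]
eef_rot: [0.921, 0.389, -0.0, -0.0]
wrist_force: [-0.5, -0.4, -1.7]
width: 0.0131
```

```bash
python3 r.py
```

```text
23.75 yaw -44.16 F [-0.5 -0.4 -1.7] Mz 0.104 tau7 0.346
```

Request:
jog_arm(motion=[[0, 0, 0, 0, 0, -3]])

```text
time_s: 23.85
ee_pos: [0.4581, -0.0631, 0.1755]
eef_rot: [0.931, 0.365, -0.0, -0.0]
wrist_force: [-0.9, -0.7, -2.0]
width: 0.0134
```

```bash
python3 r.py
```

```text
23.85 yaw -47.24 F [-0.9 -0.7 -2. ] Mz 0.053 tau7 0.346
```

Request:
jog_arm(motion=[[0, 0, 0, 0, 0, -3]])

```text
time_s: 23.95
ee_pos: [0.4581, -0.063, 0.1755]
eef_rot: [0.941, 0.339, -0.0, 0.0]
wrist_force: [-1.5, -1.0, -2.2]
width: 0.0133
```

```bash
python3 r.py
```

```text
23.95 yaw -50.32 F [-1.5 -1.  -2.2] Mz 0.041 tau7 0.346
```

Request:
jog_arm(motion=[[0, 0, 0, 0, 0, -3]])

```text
time_s: 24.05
ee_pos: [0.458, -0.0629, 0.1755]
eef_rot: [0.949, 0.314, -0.001, 0.0]
wrist_force: [-1.6, 0.0, -1.9]
width: 0.0131
```

```bash
python3 r.py
```

```text
24.05 yaw -53.39 F [-1.6  0.  -1.9] Mz 0.073 tau7 0.346
```

Request:
jog_arm(motion=[[0, 0, 0, 0, 0, -3]])

```text
time_s: 24.15
ee_pos: [0.4579, -0.0628, 0.1754]
eef_rot: [0.958, 0.288, -0.001, 0.0]
wrist_force: [-1.2, 0.9, -1.8]
width: 0.013
```

```bash
python3 r.py
```

```text
24.15 yaw -56.47 F [-1.2  0.9 -1.8] Mz 0.096 tau7 0.346
```

Request:
jog_arm(motion=[[0, 0, 0, 0, 0, -3]])

```text
time_s: 24.25
ee_pos: [0.4578, -0.0627, 0.1754]
eef_rot: [0.965, 0.263, -0.001, 0.0]
wrist_force: [-0.7, 0.5, -1.8]
width: 0.0133
```

```bash
python3 r.py
```

```text
24.25 yaw -59.54 F [-0.7  0.5 -1.8] Mz 0.08 tau7 0.346
```

Request:
jog_arm(motion=[[0, 0, 0, 0, 0, -3]])

```text
time_s: 24.35
ee_pos: [0.4578, -0.0626, 0.1754]
eef_rot: [0.972, 0.237, -0.001, 0.0]
wrist_force: [-1.2, 0.1, -2.0]
width: 0.0129
```

```bash
python3 r.py
```

```text
24.35 yaw -62.62 F [-1.2  0.1 -2. ] Mz 0.058 tau7 0.347
```

Request:
jog_arm(motion=[[0, 0, 0, 0, 0, -3]])

```text
time_s: 24.45
ee_pos: [0.4577, -0.0626, 0.1753]
eef_rot: [0.978, 0.211, -0.001, 0.0]
wrist_force: [-0.6, -0.1, -2.1]
width: 0.0127
```

```bash
python3 r.py
```

```text
24.45 yaw -65.69 F [-0.6 -0.1 -2.1] Mz 0.199 tau7 0.255
```

Request:
jog_arm(motion=[[0, 0, 0, 0, 0, -3]])

```text
time_s: 24.55
ee_pos: [0.4577, -0.0624, 0.1753]
eef_rot: [0.983, 0.184, -0.001, 0.0]
wrist_force: [-0.6, 0.2, -2.1]
width: 0.0132
```

```bash
python3 st.py c
```

```text
t 24.55 pos [ 0.4577 -0.0624  0.1753] yawY -68.74 tilt [-0.002 -0.001] F [-0.6  0.2 -2.1] M [-0.024  0.125  0.068] tau7 0.264 w 0.0132 q [-0.48  0.59  0.84  2.1  -0.66  0.74 -0.42]
to c [ 0.0015 -0.0011]
```

Request:
jog_arm(motion=[[0, 0, 0, 0, 0, -3]])

```text
time_s: 24.65
ee_pos: [0.4576, -0.0623, 0.1753]
eef_rot: [0.987, 0.158, -0.001, 0.0]
wrist_force: [-1.9, 0.3, -2.4]
width: 0.013
```

```bash
python3 r.py
```

```text
24.65 yaw -71.79 F [-1.9  0.3 -2.4] Mz 0.203 tau7 0.225
```

Request:
jog_arm(motion=[[0, 0, 0, 0, 0, -2.5]])

```text
time_s: 24.75
ee_pos: [0.4576, -0.0622, 0.1752]
eef_rot: [0.991, 0.136, -0.002, 0.0]
wrist_force: [-0.8, 0.0, -1.9]
width: 0.013
```

```bash
python3 r.py
```

```text
24.75 yaw -74.32 F [-0.8  0.  -1.9] Mz 0.25 tau7 0.072
```

Request:
jog_arm(motion=[[0, 0, 0, 0, 0, 0], [0, 0, 0, 0, 0, 0], [0, 0, 0, 0, 0, 0], [0, 0, 0.03, 0, 0, 0], [0, 0, 0.03, 0, 0, 0], [0, 0, 0, 0, 0, 0]], gripper=-0.1)

```text
time_s: 25.35
ee_pos: [0.4593, -0.0628, 0.2376]
eef_rot: [0.99, 0.138, -0.001, 0.001]
wrist_force: [0.7, -0.2, 0.1]
width: 0.0471
```

Request:
jog_arm(motion=[[0.0109, 0.0069, 0, 0, 0, 8], [0.0109, 0.0069, 0, 0, 0, 8], [0.0109, 0.0069, 0, 0, 0, 8], [0.0109, 0.0069, 0, 0, 0, 8], [0.0109, 0.0069, 0, 0, 0, 8], [0.0109, 0.0069, 0, 0, 0, 8], [0.0109, 0.0069, 0, 0, 0, 8], [0.0109, 0.0069, 0, 0, 0, 8], [0.0109, 0.0069, 0, 0, 0, 8], [0.0109, 0.0069, 0, 0, 0, 8]])

```text
time_s: 26.35
ee_pos: [0.5702, 0.0097, 0.2336]
eef_rot: [0.647, 0.762, 0.001, -0.001]
wrist_force: [-0.7, -0.5, 0.2]
width: 0.0471
```

Request:
jog_arm(motion=[[0, 0, 0, 0, 0, 8], [0, 0, 0, 0, 0, 8], [0, 0, 0, 0, 0, 8], [0, 0, 0, 0, 0, 8], [0, 0, 0, 0, 0, 8], [0, 0, 0, 0, 0, 8], [0, 0, 0, 0, 0, 2], [0, 0, 0, 0, 0, 0]])

```text
time_s: 27.15
ee_pos: [0.5703, 0.0127, 0.228]
eef_rot: [0.242, 0.97, 0.002, -0.005]
wrist_force: [0.1, -0.7, 0.1]
width: 0.0465
```

```bash
python3 st.py b
```

```text
t 27.15 pos [0.5703 0.0127 0.228 ] yawY 61.96 tilt [-0.008  0.006] F [ 0.1 -0.7  0.1] M [ 0.013 -0.03   0.017] tau7 0.198 w 0.0465 q [-0.22  0.53  0.24  1.75 -0.16  0.89  1.17]
to b [-0.0033 -0.0059]
```

Request:
jog_arm(motion=[[-0.0033, -0.0059, -0.018, -0.3, -0.4, -3], [0, 0, -0.016, 0, 0, 0], [0, 0, 0, 0, 0, 0]])

```text
time_s: 27.45
ee_pos: [0.567, 0.0068, 0.1925]
eef_rot: [0.27, 0.963, 0.001, -0.0]
wrist_force: [-0.3, 0.2, 0.9]
width: 0.0472
```

```bash
python3 st.py b
```

```text
t 27.45 pos [0.567  0.0068 0.1925] yawY 58.69 tilt [0.    0.002] F [-0.3  0.2  0.9] M [-0.016  0.023  0.025] tau7 0.044 w 0.0472 q [-0.22  0.57  0.24  1.8  -0.19  0.8   1.14]
to b [0. 0.]
```

Request:
jog_arm(motion=[[0, 0, -0.01, 0, 0, 0.3], [0, 0, -0.008, 0, 0, 0], [0, 0, 0, 0, 0, 0]])

```text
time_s: 27.75
ee_pos: [0.5675, 0.007, 0.1737]
eef_rot: [0.267, 0.964, 0.002, 0.0]
wrist_force: [0.1, -0.4, -0.2]
width: 0.047
```

Request:
jog_arm(motion=[[0, 0, 0, 0, 0, 0], [0, 0, 0, 0, 0, 0], [0, 0, 0, 0, 0, 0], [0, 0, 0, 0, 0, 0], [0, 0, 0, 0, 0, 0]], gripper=1)

```text
time_s: 28.25
ee_pos: [0.5676, 0.0066, 0.1743]
eef_rot: [0.267, 0.964, 0.001, 0.001]
wrist_force: [0.5, -0.3, -2.2]
width: 0.0133
```

```bash
python3 st.py b
```

```text
t 28.25 pos [0.5676 0.0066 0.1743] yawY 58.98 tilt [0.002 0.002] F [ 0.5 -0.3 -2.2] M [-0.083 -0.028  0.031] tau7 -0.065 w 0.0133 q [-0.21  0.59  0.23  1.82 -0.19  0.75  1.15]
to b [-0.0006  0.0002]
```

Request:
jog_arm(motion=[[0, 0, 0, 0, 0, -3], [0, 0, 0, 0, 0, -3]])

```text
time_s: 28.45
ee_pos: [0.5676, 0.0065, 0.1742]
eef_rot: [0.319, 0.948, 0.001, 0.001]
wrist_force: [-0.3, -0.7, -2.1]
width: 0.013
```

```bash
python3 r.py
```

```text
28.45 yaw 52.81 F [-0.3 -0.7 -2.1] Mz 0.149 tau7 0.371
```

Request:
jog_arm(motion=[[0, 0, 0, 0, 0, -3]])

```text
time_s: 28.55
ee_pos: [0.5676, 0.0065, 0.1742]
eef_rot: [0.345, 0.939, 0.001, 0.001]
wrist_force: [-0.2, -1.0, -1.1]
width: 0.0126
```

```bash
python3 r.py
```

```text
28.55 yaw 49.7 F [-0.2 -1.  -1.1] Mz 0.138 tau7 0.371
```

Request:
jog_arm(motion=[[0, 0, 0, 0, 0, -3]])

```text
time_s: 28.65
ee_pos: [0.5676, 0.0065, 0.1742]
eef_rot: [0.37, 0.929, 0.001, 0.001]
wrist_force: [0.1, -1.1, -0.4]
width: 0.013
```

```bash
python3 r.py
```

```text
28.65 yaw 46.57 F [ 0.1 -1.1 -0.4] Mz 0.089 tau7 0.367
```

Request:
jog_arm(motion=[[0, 0, 0, 0, 0, -3]])

```text
time_s: 28.75
ee_pos: [0.5676, 0.0065, 0.1742]
eef_rot: [0.395, 0.919, 0.001, 0.001]
wrist_force: [-0.5, 0.0, -1.3]
width: 0.0133
```

```bash
python3 r.py
```

```text
28.75 yaw 43.45 F [-0.5  0.  -1.3] Mz 0.037 tau7 0.367
```

Request:
jog_arm(motion=[[0, 0, 0, 0, 0, -3]])

```text
time_s: 28.85
ee_pos: [0.5676, 0.0064, 0.1741]
eef_rot: [0.42, 0.908, 0.001, 0.001]
wrist_force: [-0.1, -0.8, -2.7]
width: 0.0125
```

```bash
python3 r.py
```

```text
28.85 yaw 40.34 F [-0.1 -0.8 -2.7] Mz 0.057 tau7 0.366
```

Request:
jog_arm(motion=[[0, 0, 0, 0, 0, -3]])

```text
time_s: 28.95
ee_pos: [0.5675, 0.0064, 0.1741]
eef_rot: [0.444, 0.896, 0.001, 0.001]
wrist_force: [-0.9, 0.3, -3.0]
width: 0.0131
```

```bash
python3 r.py
```

```text
28.95 yaw 37.22 F [-0.9  0.3 -3. ] Mz 0.082 tau7 0.366
```

Request:
jog_arm(motion=[[0, 0, 0, 0, 0, -3]])

```text
time_s: 29.05
ee_pos: [0.5675, 0.0064, 0.174]
eef_rot: [0.469, 0.883, 0.001, 0.001]
wrist_force: [-0.2, -1.2, -2.1]
width: 0.013
```

```bash
python3 r.py
```

```text
29.05 yaw 34.1 F [-0.2 -1.2 -2.1] Mz 0.058 tau7 0.366
```

Request:
jog_arm(motion=[[0, 0, 0, 0, 0, -3]])

```text
time_s: 29.15
ee_pos: [0.5675, 0.0064, 0.174]
eef_rot: [0.493, 0.87, 0.001, 0.001]
wrist_force: [-0.2, -1.4, -1.7]
width: 0.0131
```

```bash
python3 r.py
```

```text
29.15 yaw 30.98 F [-0.2 -1.4 -1.7] Mz 0.093 tau7 0.366
```

Request:
jog_arm(motion=[[0, 0, 0, 0, 0, -3]])

```text
time_s: 29.25
ee_pos: [0.5675, 0.0064, 0.174]
eef_rot: [0.516, 0.857, 0.001, 0.001]
wrist_force: [-1.2, 0.2, -1.0]
width: 0.0132
```

```bash
python3 r.py
```

```text
29.25 yaw 27.87 F [-1.2  0.2 -1. ] Mz 0.016 tau7 0.367
```

Request:
jog_arm(motion=[[0, 0, 0, 0, 0, -3]])

```text
time_s: 29.35
ee_pos: [0.5675, 0.0063, 0.1739]
eef_rot: [0.539, 0.842, 0.001, 0.001]
wrist_force: [-0.6, -0.4, -1.9]
width: 0.013
```

```bash
python3 r.py
```

```text
29.35 yaw 24.75 F [-0.6 -0.4 -1.9] Mz 0.053 tau7 0.366
```

Request:
jog_arm(motion=[[0, 0, 0, 0, 0, -3]])

```text
time_s: 29.45
ee_pos: [0.5674, 0.0063, 0.1739]
eef_rot: [0.562, 0.827, 0.001, 0.001]
wrist_force: [-0.1, 0.1, -1.7]
width: 0.0131
```

```bash
python3 r.py
```

```text
29.45 yaw 21.64 F [-0.1  0.1 -1.7] Mz 0.124 tau7 0.366
```

Request:
jog_arm(motion=[[0, 0, 0, 0, 0, -3]])

```text
time_s: 29.55
ee_pos: [0.5674, 0.0063, 0.1739]
eef_rot: [0.584, 0.812, 0.001, 0.001]
wrist_force: [-0.0, -0.9, -1.4]
width: 0.0131
```

```bash
python3 r.py
```

```text
29.55 yaw 18.52 F [-0.  -0.9 -1.4] Mz 0.053 tau7 0.366
```

Request:
jog_arm(motion=[[0, 0, 0, 0, 0, -3]])

```text
time_s: 29.65
ee_pos: [0.5674, 0.0063, 0.1738]
eef_rot: [0.606, 0.796, 0.001, 0.001]
wrist_force: [-0.3, -0.4, -2.0]
width: 0.0135
```

```bash
python3 r.py
```

```text
29.65 yaw 15.41 F [-0.3 -0.4 -2. ] Mz 0.053 tau7 0.366
```

Request:
jog_arm(motion=[[0, 0, 0, 0, 0, -3]])

```text
time_s: 29.75
ee_pos: [0.5673, 0.0063, 0.1738]
eef_rot: [0.627, 0.779, 0.001, 0.001]
wrist_force: [-0.3, -0.5, -1.2]
width: 0.0131
```

```bash
python3 r.py
```

```text
29.75 yaw 12.29 F [-0.3 -0.5 -1.2] Mz 0.098 tau7 0.366
```

Request:
jog_arm(motion=[[0, 0, 0, 0, 0, -3]])

```text
time_s: 29.85
ee_pos: [0.5673, 0.0063, 0.1738]
eef_rot: [0.648, 0.761, 0.0, 0.001]
wrist_force: [-0.1, -0.2, -2.2]
width: 0.0129
```

```bash
python3 r.py
```

```text
29.85 yaw 9.18 F [-0.1 -0.2 -2.2] Mz 0.045 tau7 0.366
```

Request:
jog_arm(motion=[[0, 0, 0, 0, 0, -3]])

```text
time_s: 29.95
ee_pos: [0.5673, 0.0062, 0.1737]
eef_rot: [0.669, 0.744, 0.0, 0.001]
wrist_force: [0.3, -1.9, -1.8]
width: 0.013
```

```bash
python3 r.py
```

```text
29.95 yaw 6.07 F [ 0.3 -1.9 -1.8] Mz 0.091 tau7 0.292
```

Request:
jog_arm(motion=[[0, 0, 0, 0, 0, -3]])

```text
time_s: 30.05
ee_pos: [0.5673, 0.0062, 0.1737]
eef_rot: [0.688, 0.725, 0.0, 0.001]
wrist_force: [0.4, -0.4, -1.8]
width: 0.0129
```

```bash
python3 r.py
```

```text
30.05 yaw 2.98 F [ 0.4 -0.4 -1.8] Mz 0.124 tau7 0.288
```

Request:
jog_arm(motion=[[0, 0, 0, 0, 0, -3]])

```text
time_s: 30.15
ee_pos: [0.5672, 0.0062, 0.1737]
eef_rot: [0.708, 0.706, 0.0, 0.001]
wrist_force: [0.2, -1.2, -2.0]
width: 0.0125
```

```bash
python3 r.py
```

```text
30.15 yaw -0.1 F [ 0.2 -1.2 -2. ] Mz 0.229 tau7 0.221
```

Request:
jog_arm(motion=[[0, 0, 0, 0, 0, -3]])

```text
time_s: 30.25
ee_pos: [0.5672, 0.0062, 0.1736]
eef_rot: [0.726, 0.687, 0.0, 0.002]
wrist_force: [-0.7, -0.9, -1.0]
width: 0.0127
```

```bash
python3 r.py
```

```text
30.25 yaw -3.18 F [-0.7 -0.9 -1. ] Mz 0.317 tau7 0.177
```

Request:
jog_arm(motion=[[0, 0, 0, 0, 0, 0], [0, 0, 0, 0, 0, 0], [0, 0, 0, 0, 0, 0], [0, 0, 0.03, 0, 0, 0], [0, 0, 0.03, 0, 0, 0], [0, 0, 0, 0, 0, 0]], gripper=-0.1)

```text
time_s: 30.85
ee_pos: [0.5677, 0.0072, 0.2355]
eef_rot: [0.725, 0.689, 0.001, 0.001]
wrist_force: [-0.8, -0.6, -0.1]
width: 0.0467
```

Request:
jog_arm(motion=[[-0.0038, -0.0173, 0, 0, 0, 8], [-0.0038, -0.0173, 0, 0, 0, 8], [-0.0038, -0.0173, 0, 0, 0, 8], [-0.0038, -0.0173, 0, 0, 0, 8], [-0.0038, -0.0173, 0, 0, 0, 8], [-0.0038, -0.0173, 0, 0, 0, 8], [-0.0038, -0.0173, 0, 0, 0, 8], [-0.0038, -0.0173, 0, 0, 0, 8], [-0.0038, -0.0173, 0, 0, 0, 8], [-0.0038, -0.0173, 0, 0, 0, 8]])

```text
time_s: 31.85
ee_pos: [0.5281, -0.166, 0.2327]
eef_rot: [0.078, 0.997, 0.003, -0.001]
wrist_force: [-0.9, 0.0, 0.1]
width: 0.0472
```

Request:
jog_arm(motion=[[0, 0, 0, 0, 0, 7], [0, 0, 0, 0, 0, 4], [0, 0, 0, 0, 0, 0], [0, 0, 0, 0, 0, 0]])

```text
time_s: 32.25
ee_pos: [0.5261, -0.1702, 0.2314]
eef_rot: [-0.02, 1.0, 0.003, -0.002]
wrist_force: [0.3, -0.3, 0.6]
width: 0.0473
```

```bash
python3 st.py d
```

```text
t 32.25 pos [ 0.5261 -0.1702  0.2314] yawY 92.3 tilt [-0.004  0.006] F [ 0.3 -0.3  0.6] M [ 0.032 -0.039  0.035] tau7 0.046 w 0.0473 q [ 0.18  0.49  0.13  1.79 -0.09  0.87  1.96]
to d [0.0034 0.0016]
```

b came up firm and was taken about 0.2 rad past. Now d, whose grip heading is 90.6.

Request:
jog_arm(motion=[[0.0034, 0.0016, -0.02, -0.3, -0.2, -1.7], [0, 0, -0.016, 0, 0, 0], [0, 0, 0, 0, 0, 0]])

```text
time_s: 32.55
ee_pos: [0.5303, -0.1679, 0.1947]
eef_rot: [-0.003, 1.0, 0.0, 0.001]
wrist_force: [-0.2, 0.7, -0.5]
width: 0.0469
```

```bash
python3 st.py d
```

```text
t 32.55 pos [ 0.5303 -0.1679  0.1947] yawY 90.34 tilt [0.001 0.001] F [-0.2  0.7 -0.5] M [-0.002 -0.01  -0.006] tau7 0.028 w 0.0469 q [ 0.17  0.54  0.13  1.83 -0.1   0.78  1.93]
to d [-0.0008 -0.0007]
```

Request:
jog_arm(motion=[[-0.0008, -0.0007, -0.011, 0, 0, 0.3], [0, 0, -0.009, 0, 0, 0], [0, 0, 0, 0, 0, 0]])

```text
time_s: 32.85
ee_pos: [0.5301, -0.1682, 0.1741]
eef_rot: [-0.006, 1.0, 0.0, 0.001]
wrist_force: [-0.3, 0.2, 0.2]
width: 0.047
```

Request:
jog_arm(motion=[[0, 0, 0, 0, 0, 0], [0, 0, 0, 0, 0, 0], [0, 0, 0, 0, 0, 0], [0, 0, 0, 0, 0, 0], [0, 0, 0, 0, 0, 0]], gripper=1)

```text
time_s: 33.35
ee_pos: [0.5304, -0.1688, 0.1747]
eef_rot: [-0.005, 1.0, 0.0, 0.002]
wrist_force: [0.4, -0.6, -2.7]
width: 0.013
```

```bash
python3 st.py d
```

```text
t 33.35 pos [ 0.5304 -0.1688  0.1747] yawY 90.63 tilt [0.004 0.   ] F [ 0.4 -0.6 -2.7] M [-0.035 -0.081  0.029] tau7 -0.07 w 0.013 q [ 0.18  0.57  0.12  1.85 -0.1   0.73  1.94]
to d [-0.0009  0.0002]
```

Request:
jog_arm(motion=[[0, 0, 0, 0, 0, -3], [0, 0, 0, 0, 0, -3]])

```text
time_s: 33.55
ee_pos: [0.5304, -0.1691, 0.1747]
eef_rot: [0.048, 0.999, -0.0, 0.002]
wrist_force: [0.9, -1.4, -1.8]
width: 0.013
```

```bash
python3 r.py
```

```text
33.55 yaw 84.45 F [ 0.9 -1.4 -1.8] Mz 0.099 tau7 0.37
```

Request:
jog_arm(motion=[[0, 0, 0, 0, 0, -3]])

```text
time_s: 33.65
ee_pos: [0.5304, -0.1692, 0.1746]
eef_rot: [0.076, 0.997, -0.0, 0.002]
wrist_force: [0.0, -0.5, -2.1]
width: 0.0131
```

```bash
python3 r.py
```

```text
33.65 yaw 81.33 F [ 0.  -0.5 -2.1] Mz 0.046 tau7 0.37
```

Request:
jog_arm(motion=[[0, 0, 0, 0, 0, -3]])

```text
time_s: 33.75
ee_pos: [0.5304, -0.1693, 0.1746]
eef_rot: [0.103, 0.995, -0.0, 0.002]
wrist_force: [0.2, -1.3, -2.7]
width: 0.013
```

```bash
python3 r.py
```

```text
33.75 yaw 78.2 F [ 0.2 -1.3 -2.7] Mz 0.021 tau7 0.366
```

Request:
jog_arm(motion=[[0, 0, 0, 0, 0, -3]])

```text
time_s: 33.85
ee_pos: [0.5303, -0.1695, 0.1745]
eef_rot: [0.13, 0.992, -0.001, 0.002]
wrist_force: [0.8, -1.5, -2.1]
width: 0.0131
```

```bash
python3 r.py
```

```text
33.85 yaw 75.07 F [ 0.8 -1.5 -2.1] Mz 0.109 tau7 0.366
```

Request:
jog_arm(motion=[[0, 0, 0, 0, 0, -3]])

```text
time_s: 33.95
ee_pos: [0.5303, -0.1696, 0.1745]
eef_rot: [0.157, 0.988, -0.001, 0.002]
wrist_force: [-0.3, -0.7, -3.0]
width: 0.0131
```

```bash
python3 r.py
```

```text
33.95 yaw 71.95 F [-0.3 -0.7 -3. ] Mz 0.085 tau7 0.365
```

Request:
jog_arm(motion=[[0, 0, 0, 0, 0, -3]])

```text
time_s: 34.05
ee_pos: [0.5303, -0.1697, 0.1745]
eef_rot: [0.184, 0.983, -0.001, 0.002]
wrist_force: [0.0, -0.7, -1.8]
width: 0.0129
```

```bash
python3 r.py
```

```text
34.05 yaw 68.82 F [ 0.  -0.7 -1.8] Mz 0.045 tau7 0.365
```

Request:
jog_arm(motion=[[0, 0, 0, 0, 0, -3]])

```text
time_s: 34.15
ee_pos: [0.5302, -0.1698, 0.1744]
eef_rot: [0.211, 0.978, -0.001, 0.002]
wrist_force: [-0.3, -0.4, -2.5]
width: 0.0131
```

```bash
python3 r.py
```

```text
34.15 yaw 65.7 F [-0.3 -0.4 -2.5] Mz 0.103 tau7 0.365
```

Request:
jog_arm(motion=[[0, 0, 0, 0, 0, -3]])

```text
time_s: 34.25
ee_pos: [0.5301, -0.17, 0.1744]
eef_rot: [0.237, 0.971, -0.001, 0.002]
wrist_force: [-0.5, -1.3, -2.2]
width: 0.0132
```

```bash
python3 r.py
```

```text
34.25 yaw 62.57 F [-0.5 -1.3 -2.2] Mz 0.098 tau7 0.364
```

Request:
jog_arm(motion=[[0, 0, 0, 0, 0, -3]])

```text
time_s: 34.35
ee_pos: [0.5301, -0.1701, 0.1744]
eef_rot: [0.263, 0.965, -0.001, 0.002]
wrist_force: [-0.5, -0.8, -1.9]
width: 0.0132
```

```bash
python3 r.py
```

```text
34.35 yaw 59.45 F [-0.5 -0.8 -1.9] Mz 0.04 tau7 0.364
```

Request:
jog_arm(motion=[[0, 0, 0, 0, 0, -3]])

```text
time_s: 34.45
ee_pos: [0.53, -0.1702, 0.1743]
eef_rot: [0.29, 0.957, -0.001, 0.002]
wrist_force: [-0.0, -1.6, -1.6]
width: 0.0131
```

```bash
python3 r.py
```

```text
34.45 yaw 56.32 F [-0.  -1.6 -1.6] Mz 0.027 tau7 0.364
```

Request:
jog_arm(motion=[[0, 0, 0, 0, 0, -3]])

```text
time_s: 34.55
ee_pos: [0.5299, -0.1703, 0.1743]
eef_rot: [0.316, 0.949, -0.002, 0.002]
wrist_force: [-0.8, 0.1, -2.5]
width: 0.013
```

```bash
python3 r.py
```

```text
34.55 yaw 53.2 F [-0.8  0.1 -2.5] Mz 0.059 tau7 0.364
```

Request:
jog_arm(motion=[[0, 0, 0, 0, 0, -3]])

```text
time_s: 34.65
ee_pos: [0.5299, -0.1704, 0.1743]
eef_rot: [0.341, 0.94, -0.002, 0.002]
wrist_force: [0.4, -1.5, -2.9]
width: 0.0129
```

```bash
python3 r.py
```

```text
34.65 yaw 50.07 F [ 0.4 -1.5 -2.9] Mz 0.055 tau7 0.363
```

Request:
jog_arm(motion=[[0, 0, 0, 0, 0, -3]])

```text
time_s: 34.75
ee_pos: [0.5298, -0.1706, 0.1742]
eef_rot: [0.367, 0.93, -0.002, 0.002]
wrist_force: [0.8, -0.5, -1.7]
width: 0.0131
```

```bash
python3 r.py
```

```text
34.75 yaw 46.95 F [ 0.8 -0.5 -1.7] Mz 0.04 tau7 0.363
```

Request:
jog_arm(motion=[[0, 0, 0, 0, 0, -3]])

```text
time_s: 34.85
ee_pos: [0.5297, -0.1706, 0.1742]
eef_rot: [0.392, 0.92, -0.002, 0.002]
wrist_force: [-0.7, -0.4, -2.0]
width: 0.0127
```

```bash
python3 r.py
```

```text
34.85 yaw 43.83 F [-0.7 -0.4 -2. ] Mz 0.065 tau7 0.363
```

Request:
jog_arm(motion=[[0, 0, 0, 0, 0, -3]])

```text
time_s: 34.95
ee_pos: [0.5296, -0.1707, 0.1742]
eef_rot: [0.417, 0.909, -0.002, 0.001]
wrist_force: [-0.2, -0.9, -2.0]
width: 0.013
```

```bash
python3 r.py
```

```text
34.95 yaw 40.71 F [-0.2 -0.9 -2. ] Mz 0.043 tau7 0.363
```

Request:
jog_arm(motion=[[0, 0, 0, 0, 0, -3]])

```text
time_s: 35.05
ee_pos: [0.5295, -0.1708, 0.1741]
eef_rot: [0.442, 0.897, -0.002, 0.001]
wrist_force: [0.1, -0.5, -2.1]
width: 0.013
```

```bash
python3 r.py
```

```text
35.05 yaw 37.59 F [ 0.1 -0.5 -2.1] Mz 0.096 tau7 0.362
```

Request:
jog_arm(motion=[[0, 0, 0, 0, 0, -3]])

```text
time_s: 35.15
ee_pos: [0.5294, -0.1709, 0.1741]
eef_rot: [0.466, 0.885, -0.002, 0.001]
wrist_force: [0.1, -0.9, -2.4]
width: 0.0128
```

```bash
python3 r.py
```

```text
35.15 yaw 34.47 F [ 0.1 -0.9 -2.4] Mz 0.039 tau7 0.353
```

Request:
jog_arm(motion=[[0, 0, 0, 0, 0, -3]])

```text
time_s: 35.25
ee_pos: [0.5293, -0.171, 0.1741]
eef_rot: [0.49, 0.872, -0.003, 0.001]
wrist_force: [-0.6, -0.7, -1.2]
width: 0.0127
```

```bash
python3 r.py
```

```text
35.25 yaw 31.37 F [-0.6 -0.7 -1.2] Mz 0.185 tau7 0.243
```

Request:
jog_arm(motion=[[0, 0, 0, 0, 0, -3]])

```text
time_s: 35.35
ee_pos: [0.5292, -0.171, 0.174]
eef_rot: [0.513, 0.858, -0.003, 0.001]
wrist_force: [-0.4, -1.8, -2.2]
width: 0.013
```

```bash
python3 r.py
```

```text
35.35 yaw 28.28 F [-0.4 -1.8 -2.2] Mz 0.198 tau7 0.209
```

Request:
jog_arm(motion=[[0, 0, 0, 0, 0, -3]])

```text
time_s: 35.45
ee_pos: [0.5291, -0.1711, 0.174]
eef_rot: [0.536, 0.844, -0.003, 0.001]
wrist_force: [-1.9, -1.3, -1.5]
width: 0.0132
```

```bash
python3 r.py
```

```text
35.45 yaw 25.2 F [-1.9 -1.3 -1.5] Mz 0.264 tau7 0.164
```

Request:
jog_arm(motion=[[0, 0, 0, 0, 0, 0], [0, 0, 0, 0, 0, 0], [0, 0, 0, 0, 0, 0], [0, 0, 0.03, 0, 0, 0], [0, 0, 0.03, 0, 0, 0], [0, 0, 0.03, 0, 0, 0]], gripper=-0.1)

```text
time_s: 36.05
ee_pos: [0.5268, -0.1689, 0.2632]
eef_rot: [0.534, 0.845, -0.004, -0.003]
wrist_force: [-0.0, 0.7, 0.6]
width: 0.047
```

Request:
jog_arm(motion=[[-0.008, 0.045, 0, 0, 0, 0], [-0.008, 0.045, 0, 0, 0, 0], [-0.008, 0.045, 0, 0, 0, 0], [-0.008, 0.045, 0, 0, 0, 0], [-0.008, 0.045, 0, 0, 0, 0], [-0.008, 0.045, 0, 0, 0, 0], [-0.008, 0.045, 0, 0, 0, 0], [-0.008, 0.045, 0, 0, 0, 0], [0, 0.02, 0, 0, 0, 0], [0, 0, 0, 0, 0, 0]])

```text
time_s: 37.05
ee_pos: [0.4613, 0.2228, 0.2718]
eef_rot: [0.533, 0.846, 0.002, 0.005]
wrist_force: [0.0, -0.4, -0.8]
width: 0.0468
```

Request:
jog_arm(motion=[[0, 0, 0, 0, 0, 0], [0, 0, 0, 0, 0, 0]])

```text
time_s: 37.25
ee_pos: [0.4615, 0.221, 0.272]
eef_rot: [0.533, 0.846, 0.002, 0.005]
wrist_force: [-1.1, -0.7, 0.2]
width: 0.0468
```

```bash
python3 st.py; python3 -c "
from h import *
a=snap('top','t2')
im=cv2.resize(a['img'][160:260,245:355],None,fx=6,fy=6,interpolation=cv2.INTER_CUBIC)
cv2.imwrite('pics/c2.png',cv2.convertScaleAbs(im,alpha=1.6)[:,:,::-1])"
```

```text
t 37.25 pos [0.4615 0.221  0.272 ] yawY 25.57 tilt [ 0.01  -0.002] F [-1.1 -0.7  0.2] M [ 0.044 -0.01  -0.038] tau7 -0.009 w 0.0468 q [-0.87  0.42  0.52  1.86 -0.25  0.92  0.21]
```

View pics/c2.png

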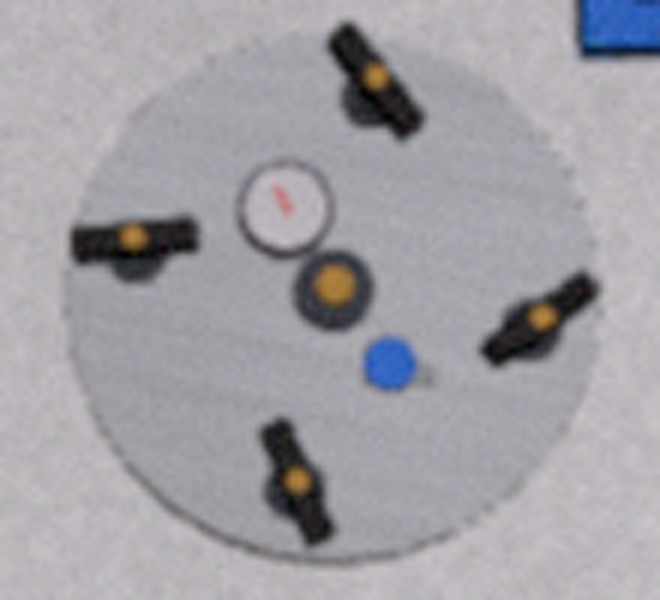

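View pics/t2.png

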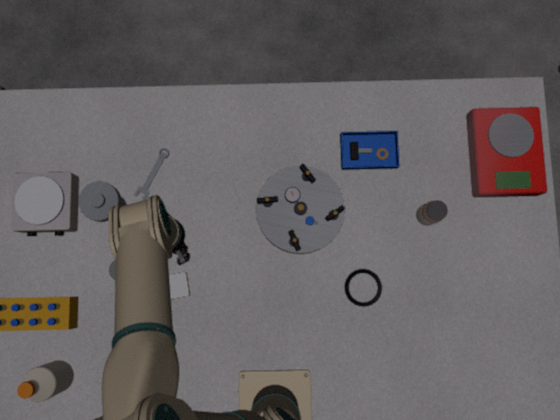

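```bash
python3 - <<'E'
from h import *
S=dict(a=(.6344,-.1008),b=(.5663,.0068),c=(.4585,-.0612),d=(.5274,-.1686))
exp={'t0':{}, 't2':dict(a=29.8,b=86.8,c=15.7,d=115.2)}
g=np.linspace(-.034,.034,69);X,Y=np.meshgrid(g,g,indexing='ij')
for f in ['t0','t1','t2']:
    c=load(f);im=c['img'].astype(np.float32).max(2)
    for k,(x,y) in S.items():
        if f=='t1' and k!='a': continue
        P=np.array([[w2px(c,(x+a,y+b,.204)) for b in g] for a in g]).astype(np.float32)
        I=cv2.remap(im,P[...,0],P[...,1],cv2.INTER_LINEAR)
        best=[]
        for th in np.arange(0,180,.5):
            t=np.radians(th);u=X*np.cos(t)+Y*np.sin(t);v=-X*np.sin(t)+Y*np.cos(t)
            w=((abs(u)<.028)&(abs(u)>.013)&(abs(v)<.007)).astype(float); best.append((I*w).sum()/w.sum())
        print(f,k,np.argmin(best)/2, 'released at' ,exp.get(f,{}).get(k))
E
```

```text
t0 a 103.0 released at None
t0 b 17.0 released at None
t0 c 119.5 released at None
t0 d 45.0 released at None
t1 a 56.5 released at None
t2 a 34.5 released at 29.8
t2 b 94.0 released at 86.8
t2 c 20.0 released at 15.7
t2 d 124.5 released at 115.2
```

Request:
jog_arm(motion=[[0.007, -0.04, 0, 0, 0, 1], [0.007, -0.04, 0, 0, 0, 1], [0.007, -0.04, 0, 0, 0, 1], [0.007, -0.04, 0, 0, 0, 1], [0.007, -0.04, 0, 0, 0, 1], [0.007, -0.04, 0, 0, 0, 1], [0.007, -0.04, 0, 0, 0, 1], [0.007, -0.04, 0, 0, 0, 1], [0.007, -0.04, 0, 0, 0, 0], [0, -0.02, 0, 0, 0, 0]])

```text
time_s: 38.3
ee_pos: [0.5207, -0.1886, 0.2741]
eef_rot: [0.479, 0.878, 0.001, 0.007]
wrist_force: [0.2, 0.9, -0.0]
width: 0.0469
```

Request:
jog_arm(motion=[[0, 0, -0.02, 0, 0, 0], [0, 0, 0, 0, 0, 0], [0, 0, 0, 0, 0, 0]])

```text
time_s: 38.6
ee_pos: [0.5172, -0.1997, 0.2551]
eef_rot: [0.486, 0.874, -0.001, 0.009]
wrist_force: [0.7, -0.3, 0.3]
width: 0.0469
```

```bash
python3 st.py d
```

```text
t 38.6 pos [ 0.5172 -0.1997  0.2551] yawY 31.84 tilt [ 0.014 -0.01 ] F [ 0.7 -0.3  0.3] M [ 0.063 -0.018  0.007] tau7 0.007 w 0.0469 q [-0.02  0.5   0.51  1.78 -0.29  0.92  1.16]
to d [0.0123 0.0311]
```

Request:
jog_arm(motion=[[0.0123, 0.0305, 0, 0.5, 0.8, 1.7], [0, 0, -0.018, 0, 0, 0], [0, 0, -0.018, 0, 0, 0], [0, 0, 0, 0, 0, 0]])

```text
time_s: 39.0
ee_pos: [0.5307, -0.1682, 0.222]
eef_rot: [0.473, 0.881, 0.001, 0.002]
wrist_force: [-1.3, -0.3, -0.4]
width: 0.0467
```

```bash
python3 st.py d
```

```text
t 39.0 pos [ 0.5307 -0.1682  0.222 ] yawY 33.6 tilt [ 0.005 -0.001] F [-1.3 -0.3 -0.4] M [ 0.01   0.044 -0.011] tau7 0.086 w 0.0467 q [-0.05  0.54  0.47  1.81 -0.32  0.86  1.16]
to d [-0.0012 -0.0004]
```

Request:
jog_arm(motion=[[-0.0012, -0.0004, -0.02, 0, 0, 0], [0, 0, -0.02, 0, 0, 0], [0, 0, -0.008, 0, 0, 0], [0, 0, 0, 0, 0, 0]])

```text
time_s: 39.4
ee_pos: [0.5319, -0.1688, 0.1779]
eef_rot: [0.472, 0.882, 0.002, 0.006]
wrist_force: [-1.1, -0.5, 0.5]
width: 0.047
```

Request:
jog_arm(motion=[[0, 0, 0, 0, 0, 0], [0, 0, 0, 0, 0, 0], [0, 0, 0, 0, 0, 0], [0, 0, 0, 0, 0, 0], [0, 0, 0, 0, 0, 0]], gripper=1)

```text
time_s: 39.9
ee_pos: [0.5297, -0.1713, 0.1804]
eef_rot: [0.472, 0.881, 0.0, 0.005]
wrist_force: [0.9, -0.7, -7.2]
width: 0.0125
```

```bash
python3 st.py d
```

```text
t 39.9 pos [ 0.5297 -0.1713  0.1804] yawY 33.65 tilt [ 0.01  -0.005] F [ 0.9 -0.7 -7.2] M [-0.128 -0.174  0.127] tau7 -0.104 w 0.0125 q [-0.03  0.59  0.44  1.85 -0.35  0.76  1.19]
to d [-0.0002  0.0027]
```

Request:
jog_arm(motion=[[0, 0, 0, 0, 0, -3]])

```text
time_s: 40.0
ee_pos: [0.5296, -0.1713, 0.1803]
eef_rot: [0.495, 0.869, -0.0, 0.005]
wrist_force: [-1.2, 0.6, -5.7]
width: 0.0129
```

```bash
python3 r.py
```

```text
40.0 yaw 30.62 F [-1.2  0.6 -5.7] Mz 0.246 tau7 0.485
```

Request:
jog_arm(motion=[[0, 0, 0, 0, 0, -3]])

```text
time_s: 40.1
ee_pos: [0.5295, -0.1714, 0.1803]
eef_rot: [0.518, 0.855, -0.0, 0.005]
wrist_force: [-0.4, -1.8, -4.3]
width: 0.0126
```

```bash
python3 r.py
```

```text
40.1 yaw 27.55 F [-0.4 -1.8 -4.3] Mz 0.254 tau7 0.2
```

Request:
jog_arm(motion=[[0, 0, 0, 0, 0, -1.5]])

```text
time_s: 40.2
ee_pos: [0.5294, -0.1715, 0.1803]
eef_rot: [0.53, 0.848, -0.001, 0.005]
wrist_force: [0.1, -1.4, -4.6]
width: 0.013
```

```bash
python3 r.py
```

```text
40.2 yaw 26.0 F [ 0.1 -1.4 -4.6] Mz 0.256 tau7 -0.159
```

Request:
jog_arm(motion=[[0, 0, 0, 0, 0, 0], [0, 0, 0, 0, 0, 0], [0, 0, 0, 0, 0, 0], [0, 0, 0.03, 0, 0, 0], [0, 0, 0.03, 0, 0, 0], [0, 0, 0.03, 0, 0, 0]], gripper=-0.1)

```text
time_s: 40.8
ee_pos: [0.5292, -0.1696, 0.2714]
eef_rot: [0.529, 0.849, -0.0, 0.003]
wrist_force: [0.2, 0.2, 0.7]
width: 0.0469
```

Request:
jog_arm(motion=[[-0.008, 0.045, 0, 0, 0, 0], [-0.008, 0.045, 0, 0, 0, 0], [-0.008, 0.045, 0, 0, 0, 0], [-0.008, 0.045, 0, 0, 0, 0], [-0.008, 0.045, 0, 0, 0, 0], [-0.008, 0.045, 0, 0, 0, 0], [-0.008, 0.045, 0, 0, 0, 0], [-0.008, 0.045, 0, 0, 0, 0], [0, 0.02, 0, 0, 0, 0], [0, 0, 0, 0, 0, 0]])

```text
time_s: 41.8
ee_pos: [0.4659, 0.2227, 0.2827]
eef_rot: [0.529, 0.848, 0.008, 0.013]
wrist_force: [-0.1, 0.8, -0.4]
width: 0.0473
```

Request:
jog_arm(motion=[[0, 0, 0, 0, 0, 0], [0, 0, 0, 0, 0, 0], [0, 0, 0, 0, 0, 0]])

```text
time_s: 42.1
ee_pos: [0.4666, 0.2193, 0.2833]
eef_rot: [0.531, 0.847, 0.008, 0.013]
wrist_force: [0.5, -0.2, 0.2]
width: 0.0466
```

```bash
python3 st.py; python3 - <<'E'
from h import *
S=dict(a=(.6344,-.1008),b=(.5663,.0068),c=(.4585,-.0612),d=(.5274,-.1686))
c=snap('top','t3');im=c['img'].astype(np.float32).max(2)
g=np.linspace(-.034,.034,69);X,Y=np.meshgrid(g,g,indexing='ij')
for k,(x,y) in S.items():
    P=np.array([[w2px(c,(x+a,y+b,.204)) for b in g] for a in g]).astype(np.float32)
    I=cv2.remap(im,P[...,0],P[...,1],cv2.INTER_LINEAR);best=[]
    for th in np.arange(0,180,.5):
        t=np.radians(th);u=X*np.cos(t)+Y*np.sin(t);v=-X*np.sin(t)+Y*np.cos(t)
        w=((abs(u)<.028)&(abs(u)>.013)&(abs(v)<.007)).astype(float); best.append((I*w).sum()/w.sum())
    print(k,np.argmin(best)/2)
E
```

```text
t 42.1 pos [0.4666 0.2193 0.2833] yawY 25.91 tilt [ 0.031 -0.001] F [ 0.5 -0.2  0.2] M [ 0.059  0.047 -0.05 ] tau7 -0.002 w 0.0466 q [-0.89  0.4   0.55  1.85 -0.24  0.92  0.21]
a 33.5
b 94.0
c 20.0
d 123.5
```

```bash
python3 -c "
from station import order
print(order.sign_off())"
```

```text
the job is handed in; nothing more can be done
None
```

All four T-bar screws are tightened and released, and the job is handed in at about 42 s of the 72 s allowed. I worked crosswise in the order a, c, b, d in both rounds. The sign-off reports no verdict, so the result rests on my own readings.

- **Round 1:** by the gripper's heading, each screw turned about 45° (a 44.3, c 45.7, b 44.6, d 44.7), and all four were still slack.
- **Round 2:** I turned each in 3° steps until the torque clearly left its flat running level, then a little further:

| Screw | Came up firm at (from start) | Taken past firm | Torque above running |
|---|---|---|---|
| a | about 60° | about 0.2 rad | 0.15–0.22 N m |
| c | about 92° | about 0.2 rad | 0.15–0.22 N m |
| b | about 95° | about 0.2 rad | 0.15–0.25 N m |
| d | about 100° | about 0.17 rad | about 0.2 N m |

- **Check that disagreed:** the final top pictures put screw d's bar about 9° back from where I let go, against the 4° or so of spring-back expected. I gripped d again and it resisted from the first step, at the same level as before, so it was tight. I released it about 1° short of the earlier point. The last picture still showed it about 7.5° back.
- **Other spring-back:** in the pictures a and c came back about 4–5°, as expected. Screw b came back about 7°, slightly more than expected but within the picture's error of about 2°, and I did not regrip it.
- **Bench:** in the picture taken before I regripped d, the spanner, vessel, tray, jar, gasket ring and timer stand where they were; the arm hid the beaker. I did not check them again after that regrip. The arm is clear of everything.

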